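# Morning check of the clinic scale

## Robot

A 6-joint arm with a two-finger parallel gripper is mounted at the origin on the work surface. World frame = base frame: x ahead of the robot, y to its left, z up, the work surface at z = 0. Lengths are in mm, angles in rad, forces in N, time in s.
With the tool pointing down it reaches from about 300 to 850 mm from the base axis. Payload 4.2 kg.
Tool frame: the origin (TCP) lies between the finger pads; the fingertips stand 14 mm ahead of it and the grasp point (between the pads) lies 5 mm behind it; z points along the fingers, y is the line along which they close (so a half turn about z gives the same grasp; the last joint's range is limited). The gripper opens to 91 mm and grips with 3 to 60 N. Pads are 32 mm wide; open, the fingers measure 118 mm over their backs; the gripper's body (76 mm by 178 mm) begins 60 mm behind the grasp point.
Start: joints at [-1.211, 0.32, 1.565, -0, 1.257, -0.02], TCP at [213.176, -534.039, 227.976] pointing down, gripper open.
Joint ranges: [-3.11, 3.11], [-0.84, 2.01], [0.21, 2.61], [-1.34, 4.49], [0.05, 2.63], [-2.56, 2.56]. Speed limits (rad/s): [2.57, 2.57, 3.14, 3.14, 3.14, 3.14].

## Interface

Orientations are given as a rotation vector (axis times angle).
In Python, from cell import bot, vision, spotter gives the robot as it stands.
- The arm moves only by the tool apply_moves, never from a script. Its argument "deltas" is one flat list of numbers, 5 for each row, row after row: the shift along the tool's x, y, z in cm, then the turn about the tool's z in degrees, then the finger opening in cm, from 0 to 9.12. A call has 1 to 10 rows; each row shifts and turns the commanded pose from where the row before left it, along the tool's axes as they then stand; what a row does not reach is not made up. A row lasts 1/12 s, in which the tool goes at most 41.7 mm and 7.16 degrees, less where a joint would pass 70% of its speed; a pose out of reach is approached as far as the arm can. A call with a gripper value outside its range is refused whole. The fingers move at their own pace and stop on an object; the grip force is fixed at half the most. Time passes only in rows, so rows that do not move let the fingers close. It gives the time, the measured TCP pose, the force, the opening and the grip force at its end, in the units of the state.
- bot.sense(): the state, without advancing time (a new reading comes with each control period).
- vision.get_image(name): name is "side" or "top"; returns a dict with "color" (384x512x3 uint8, red, green, blue), "camera_matrix" (3x3 intrinsics, pixels), "k1" (the pictures are not rectified: a ray, as slopes to the right and down, at radius r is drawn at 1 + k1 r^2 times it, then the intrinsics apply), "R" (3x3) and "t" (3): a world point X has camera coordinates R X + t. Camera axes: x right, y down, z forward; pixel columns grow to the right and rows downward; lengths in mm; the calibration is good to about 2 mm. A picture is of the moment at which its call begins. There is no depth.
- bot.finish_job(): hands the job in; it is judged then, once.
Trained networks look in the newest picture that a camera, given by its name, has taken for a name from the list of things; names that differ only in an ending like _2 or _b are one class to them, and where a whole thing is asked for, a point or a joint stands for the part that bears it (a point fixed in the world has none). Each returns a list of dicts, best first, with "confidence" (0 to 1); they miss things now and then, are a little off and sometimes report something else, mostly with a low value. They report only what shows in the picture. A call takes as long as a camera call.
- spotter.recognise(target, camera): "bbox" ([left, top, right, bottom] in pixels, round what is visible of it).
The state is a dict: "t": time; "joints": joint angles; "joint_vel": joint speeds; "joint_efforts": joint torques, N m; "eef_pos": TCP position; "ee_rot": TCP orientation; "contact_force": force on the tool from outside, world axes, zero at the start; "torque": the same for the moment, N m; "gripper_width": opening from 0.0 (shut) to 1.0 (fully open); "grip_force": force on a finger pad.
Only numpy, scipy, OpenCV 4.12 (cv2) and the standard library are available. Lean on these libraries where they do the work, as an engineer would, in place of code of your own. Each camera call takes 0.05 s, during which the arm holds its last target. There are 200 camera calls.

## Task

Do the morning scale check: take the check weights off their hooks and weigh each one that is there, one at a time from the lightest to the heaviest (100 g yellow, 200 g green, 300 g blue, 500 g red), standing it upright in the middle of the scale pan, letting go and leaving it there until the pan has settled for about a second. Put every weighed weight away, upright in the grey tray, and at the end set the blue cover over them so that it sits level inside the tray's rim, all the way down, with the scale left empty. Leave everything else on the desk where it is.

Things in the scene. Friction and masses are not known exactly. Their poses are not given: they have to be found in the camera images.
- w100: 100 g check weight, may be absent: upright steel cylinder, diameter 30 mm, height 18 mm, yellow band, and on top a yellow square bail (handle loop). Origin: centre of its underside, z up. The bail lies in its own y-z plane: 28 mm wide along y (pinch it from above across these sides), 12 mm thick, 34 mm high (52 mm overall); opening 18 mm wide, 28 mm high.
- w200: 200 g check weight, may be absent: upright steel cylinder, diameter 36 mm, height 25 mm, green band, and on top a green square bail (handle loop). Origin: centre of its underside, z up. The bail lies in its own y-z plane: 28 mm wide along y (pinch it from above across these sides), 12 mm thick, 34 mm high (59 mm overall); opening 18 mm wide, 28 mm high.
- w300: 300 g check weight, may be absent: upright steel cylinder, diameter 40 mm, height 30 mm, blue band, and on top a blue square bail (handle loop). Origin: centre of its underside, z up. The bail lies in its own y-z plane: 28 mm wide along y (pinch it from above across these sides), 12 mm thick, 34 mm high (64 mm overall); opening 18 mm wide, 28 mm high.
- w500: 500 g check weight, may be absent: upright steel cylinder, diameter 48 mm, height 35 mm, red band, and on top a red square bail (handle loop). Origin: centre of its underside, z up. The bail lies in its own y-z plane: 28 mm wide along y (pinch it from above across these sides), 12 mm thick, 34 mm high (69 mm overall); opening 18 mm wide, 28 mm high.
- rack: white hook rack fixed to the desk. Origin on the desk under the middle of the hanging line, z up. Four hooks at y = -120, -40, 40, 120 mm point along its -x (roughly to the robot): level bars 7 mm thick, upper side 153.5 mm above the desk; weights hang by the bail's top bar at about x = 0. Their rail and posts stand from x = 72 mm on, up to 167 mm.
- hook_line (a point): middle of the hanging line, level with the upper side of the hook bars; axes as the rack's. Each hook ends at x = -22 mm in an upturned tip 6 mm higher than the bar. To take a weight off: lift it 8 to 18 mm (more and its cylinder meets the bar from below), draw it at least 50 mm along -x, then go higher.
- pan_top (a point): centre of the top of the scale's round steel pan (110 mm in diameter, 4 mm thick, marked by a blue dot and a blue ring 60 mm in diameter); z up; 76 mm above the desk when empty. The pan sits on a white square scale body, 150 mm wide and 46 mm high, fixed to the desk.
- pan (a joint): how far the pan has sunk, in m: 0 empty, growing as it is pressed down against its spring; 300 N/m, so 3.3 mm for 100 g, 6.5 mm for 200 g, 9.8 mm for 300 g and 16.4 mm for 500 g; stop at 21 mm.
- tray_floor (a point): centre of the floor of the grey storage tray, which is fixed to the desk; 4 mm above the desk, z up, x along the tray's length. Outside 246 x 106 mm, rim 4 mm thick and 12 mm above the floor; inside 238 x 98 mm. The cover stands on this floor inside the rim.
- cover: loose blue box-shaped dust cover, open below: outside 230 mm (its x) by 90 mm (y) by 80 mm high, walls 3 mm, 300 g. Origin at the centre of its underside, z up. On top, in the middle, a white handle block 70 mm along x, 14 mm along y, 30 mm high (top at 110 mm). Either way round fits.
- cover_grip (a point): middle of the cover's white handle block, 98 mm above the cover's foot; pinch it here across y (14 mm); axes as the cover's.
- sanitiser: bystander, to be left alone: clear hand sanitiser bottle, 64 mm in diameter, 170 mm high. Origin at the centre of its underside.
- tape_roll: bystander, to be left alone: white roll of tape lying flat, 50 mm in diameter, 18 mm high. Origin at the centre of its underside.
- oximeter: bystander, to be left alone: blue finger-clip oximeter, 60 x 34 x 28 mm. Origin at the centre of its underside.
- stapler: bystander, to be left alone: blue and black stapler, 130 x 30 x 36 mm. Origin at the centre of its underside.
- otoscope: bystander, to be left alone: black otoscope handle lying flat, 185 x 30 x 30 mm. Origin at the centre of its underside.

How it is judged (in metres and radians):
On the way, in this order (a step that is already met when the one before it is completed fails the run):
1. the 100 g weight (yellow), if present, stands alone and let go on the scale, within 15 mm of the pan's centre, and the pan has settled at its weight (horizontal distance between w100 and pan_top below 0.015 m and angle between w100's own z axis and vertical below 0.1 rad and z of w100 in the frame of pan_top between -0.003 and 0.003 m and height (world z) of w100 between 0.0714 and 0.0739 m and contact force between the fingers and w100 below 0.1 N and linear speed of w100 below 0.01 m/s), for 0.5 s.
2. the 200 g weight (green), if present, stands alone and let go on the scale, within 15 mm of the pan's centre, and the pan has settled at its weight (horizontal distance between w200 and pan_top below 0.015 m and angle between w200's own z axis and vertical below 0.1 rad and z of w200 in the frame of pan_top between -0.003 and 0.003 m and height (world z) of w200 between 0.0682 and 0.0707 m and contact force between the fingers and w200 below 0.1 N and linear speed of w200 below 0.01 m/s), for 0.5 s.
3. the 300 g weight (blue), if present, stands alone and let go on the scale, within 15 mm of the pan's centre, and the pan has settled at its weight (horizontal distance between w300 and pan_top below 0.015 m and angle between w300's own z axis and vertical below 0.1 rad and z of w300 in the frame of pan_top between -0.003 and 0.003 m and height (world z) of w300 between 0.0649 and 0.0674 m and contact force between the fingers and w300 below 0.1 N and linear speed of w300 below 0.01 m/s), for 0.5 s.
4. the 500 g weight (red), if present, stands alone and let go on the scale, within 15 mm of the pan's centre, and the pan has settled at its weight (horizontal distance between w500 and pan_top below 0.015 m and angle between w500's own z axis and vertical below 0.1 rad and z of w500 in the frame of pan_top between -0.003 and 0.003 m and height (world z) of w500 between 0.0583 and 0.0608 m and contact force between the fingers and w500 below 0.1 N and linear speed of w500 below 0.01 m/s), for 0.5 s.
At the end, for the whole second after the job is handed in: every weight present stands upright (within 0.15 rad) on the tray floor, the cover stands over them on the tray floor inside the rim (foot within 3 mm of the floor's height, centre within 10 mm, level), everything is at rest, and the pan is empty (up again within 1.5 mm) (x of w100 in the frame of tray_floor between -0.112 and 0.112 m and y of w100 in the frame of tray_floor between -0.042 and 0.042 m and z of w100 in the frame of tray_floor between -0.004 and 0.006 m and angle between each of w100, w200, w300, w500's own z axis and vertical below 0.15 rad and linear speed of each of w100, w200, w300, w500, cover below 0.02 m/s and x of w200 in the frame of tray_floor between -0.112 and 0.112 m and y of w200 in the frame of tray_floor between -0.042 and 0.042 m and z of w200 in the frame of tray_floor between -0.004 and 0.006 m and x of w300 in the frame of tray_floor between -0.112 and 0.112 m and y of w300 in the frame of tray_floor between -0.042 and 0.042 m and z of w300 in the frame of tray_floor between -0.004 and 0.006 m and x of w500 in the frame of tray_floor between -0.112 and 0.112 m and y of w500 in the frame of tray_floor between -0.042 and 0.042 m and z of w500 in the frame of tray_floor between -0.004 and 0.006 m and z of cover in the frame of tray_floor between -0.003 and 0.003 m and horizontal distance between cover and tray_floor below 0.01 m and angle between the x axis of cover and the x axis of tray_floor, either way round below 0.12 rad and angle between cover's own z axis and vertical below 0.05 rad and value of joint pan below 0.0015 m); the robot touches nothing.
It fails at once if one of the bystanders is pushed more than 30 mm or tipped over (distance of any of sanitiser, tape_roll, oximeter, stapler, otoscope from where it was at the start of the episode above 0.03 m or angle between any of sanitiser, tape_roll, oximeter, stapler, otoscope's own z axis and vertical above 0.5 rad).
Of w100, w200, w300, w500 only 3 to 4 are there at a start; the rules pass over those that are not, and their reading is None.
At some moment in a run one of cover may be knocked a few centimetres aside while the robot is not near it.
It also fails if it takes over 210 s, if anything falls off the work surface, if the arm or the gripper's body presses on something with over 40 N, if the wrist force passes 120 N, or if a joint passes its speed limit or range.

## Working session

There is one attempt and no reset: what is moved stays moved. The work goes in short steps, Python scripts to look and compute and a tool call to move; the robot and the scene stay as the last step left them, time stands still between calls to the robot, and variables do not carry over. Pictures are saved under pics/ and viewed, at most 15 in all, crops included, and the job is handed in when it is done.

Besides the shell and the picture viewer there is one more tool, called after ">>>" as name(argument=value, ...) on one line, values as JSON. apply_moves: Moves the arm, as the interface text tells. Its arguments: {"type":"object","properties":{"deltas":{"type":"array"}},"required":["deltas"]}

```bash
mkdir -p pics; ls
cat > h.py <<'E'
import numpy as np, cv2
from cell import bot, vision, spotter
def cam(n):
    return vision.get_image(n)
def ray(im,u,v):
    K=np.array(im["camera_matrix"],float);k1=im["k1"]
    p=cv2.undistortPoints(np.array([[[u,v]]],float),K,np.array([k1,0,0,0,0.]))[0,0]
    R=np.array(im["R"]);t=np.array(im["t"]).ravel()
    return -R.T@t, R.T@np.array([p[0],p[1],1.])
def atz(im,u,v,z):
    c,d=ray(im,u,v); return c+d*(z-c[2])/d[2]
def proj(im,X):
    X=np.array(X,float).reshape(-1,3);K=np.array(im["camera_matrix"],float)
    r=cv2.Rodrigues(np.array(im["R"],float))[0]
    return cv2.projectPoints(X,r,np.array(im["t"],float).ravel(),K,np.array([im["k1"],0,0,0,0.]))[0].reshape(-1,2)
def save(im,n,s=1.5,crop=None):
    a=im["color"][:,:,::-1]
    if crop: l,t,r,b=crop; a=a[t:b,l:r]
    cv2.imwrite("pics/"+n,cv2.resize(a,None,fx=s,fy=s,interpolation=cv2.INTER_CUBIC))
E
python3 - <<'E'
from h import *
for n in("top","side"):
    im=cam(n); save(im,n+"0.png"); C,d=ray(im,256,192); print(n,C.round(),d.round(2),im["k1"],im["camera_matrix"][0][0])
    for w in "w100 w200 w300 w500 rack pan tray_floor cover sanitiser tape_roll oximeter stapler otoscope".split():
        r=spotter.recognise(w,n); print(w,[([round(x) for x in q["bbox"]],round(q["confidence"],2)) for q in r[:3]])
print(bot.sense())
E
```

```text
pics
top [ 448.   37. 1354.] [ 0.08  0.02 -1.  ] 0.011086803087277644 404.4501648923742
w100 [([190, 182, 207, 198], 0.69), ([167, 190, 178, 200], 0.46), ([220, 180, 231, 191], 0.43)]
w200 [([190, 182, 207, 198], 0.69), ([167, 190, 178, 200], 0.46), ([220, 180, 231, 191], 0.43)]
w300 [([190, 182, 207, 198], 0.69), ([167, 190, 178, 200], 0.46), ([220, 180, 231, 191], 0.43)]
w500 [([190, 182, 207, 198], 0.69), ([167, 190, 178, 200], 0.46), ([220, 180, 231, 191], 0.43)]
rack [([150, 143, 269, 193], 0.72)]
pan [([218, 214, 246, 251], 0.95)]
tray_floor [([301, 153, 337, 226], 0.89)]
cover [([372, 158, 417, 236], 0.56)]
sanitiser [([309, 116, 330, 142], 0.86)]
tape_roll [([274, 222, 287, 234], 0.56)]
oximeter []
stapler [([337, 259, 378, 271], 0.78)]
otoscope [([131, 211, 141, 262], 0.6)]
side [367. 809. 651.] [ 0.2  -0.8  -0.57] -0.052739409675655005 355.6324824763628
w100 [([218, 239, 239, 266], 0.69), ([232, 197, 250, 222], 0.63), ([241, 180, 254, 205], 0.58)]
w200 [([218, 239, 239, 266], 0.69), ([232, 197, 250, 222], 0.63), ([241, 180, 254, 205], 0.58)]
w300 [([218, 239, 239, 266], 0.6
[... 586 characters left out ...]
s': array([-1.21098722e+00,  3.19633533e-01,  1.56451455e+00, -2.26630534e-05,
        1.25738972e+00, -2.00234876e-02]), 'joint_vel': array([-6.05238934e-04,  5.87634281e-04,  1.23029588e-03,  7.83092114e-04,
       -3.31931617e-05, -9.43461403e-04]), 'joint_efforts': array([-2.87273579e-04, -4.12353480e+01, -2.32228714e+01,  7.26834568e-02,
        3.77828465e-02, -4.73591555e-06]), 'eef_pos': array([ 213.17644469, -534.03802584,  227.95100658]), 'ee_rot': array([ 3.08504820e+00,  5.93059372e-01, -1.88099027e-05]), 'contact_force': array([-0.04699572, -0.95007665,  0.18664614]), 'torque': array([-0.02306238,  0.02911753,  0.03152704]), 'grip_force': 0.0, 'gripper_width': 0.998812311482298}
```

View pics/top0.png

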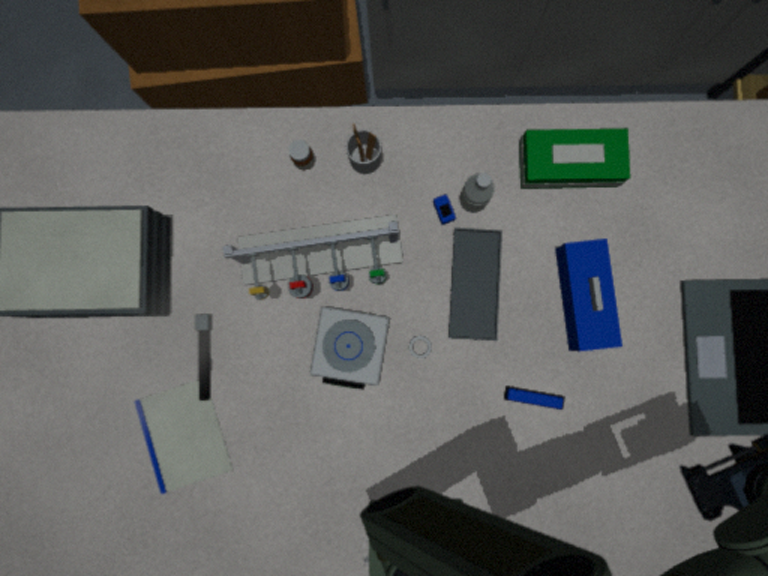

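View pics/side0.png

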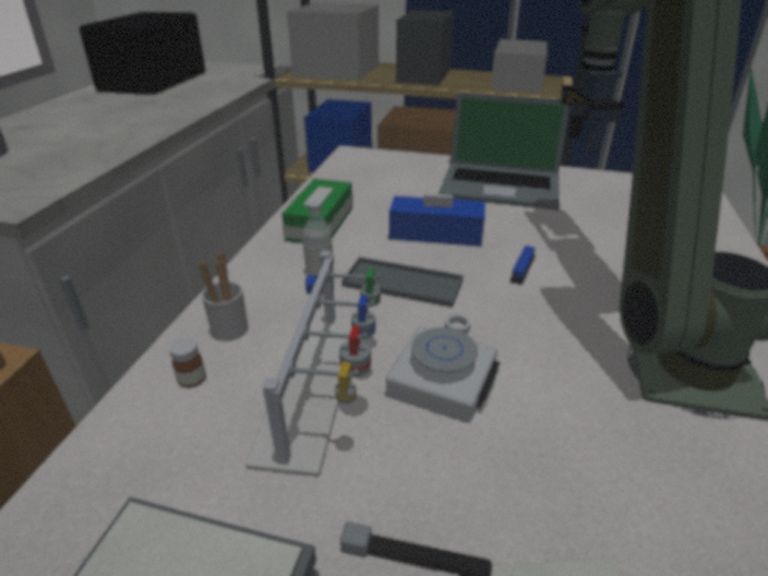

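All four weights hang on the rack: in top-picture pixels at 1.5x scale, yellow (259,291), red (298,286), blue (338,280) and green (377,274). The pan is at (348,346), the tray at (475,285) and the cover at (590,295). Next I'll measure these precisely.

```bash
cat >> h.py <<'E'
from scipy.optimize import least_squares
HUE={"y":(18,34),"g":(45,85),"b":(100,130),"r":(170,8)}
def blob(im,c,box,smin=110,vmin=40):
    l,t,r,b=box; h=cv2.cvtColor(cv2.GaussianBlur(im["color"],(3,3),0),cv2.COLOR_RGB2HSV)[t:b,l:r].astype(int)
    lo,hi=HUE[c]; H=h[...,0]; m=((H>=lo)&(H<=hi)) if lo<hi else ((H>=lo)|(H<=hi))
    m&=(h[...,1]>smin)&(h[...,2]>vmin); v,u=np.nonzero(m)
    return (u.mean()+l,v.mean()+t,len(u),u.min()+l,v.min()+t,u.max()+l,v.max()+t)
def tri(obs):
    A=np.zeros((3,3));q=np.zeros(3)
    for im,u,v in obs:
        c,d=ray(im,u,v);d/=np.linalg.norm(d);P=np.eye(3)-np.outer(d,d);A+=P;q+=P@c
    X=np.linalg.solve(A,q); return X,[ (proj(im,X)[0]-[u,v]).round(1) for im,u,v in obs]
E
python3 - <<'E'
from h import *
T=cam("top");S=cam("side")
tb={"y":(160,184,184,204),"r":(188,182,208,200),"b":(216,178,234,196),"g":(242,174,262,192)}
sb={"y":(218,236,240,264),"r":(228,212,250,242),"b":(234,192,252,215),"g":(240,175,256,197)}
for c in "yrbg":
    a=blob(T,c,tb[c]);b=blob(S,c,sb[c]); X,e=tri([(T,a[0],a[1]),(S,b[0],b[1])])
    print(c,np.round(a,1),np.round(b,1),X.round(1),e,"top@150",atz(T,a[0],a[1],150).round(1))
a=blob(T,"b",(205,205,260,255));b=blob(S,"b",(270,215,325,250),60)
print("ring",np.round(a,1),atz(T,a[0],a[1],76).round(1),np.round(b,1),atz(S,b[0],b[1],76).round(1))
for n,box,z in(("cover",(365,150,420,240),0),):
    h=cv2.cvtColor(T["color"],cv2.COLOR_RGB2HSV)
l,t,r,b=290,145,345,235
save(T,"cropT.png",7,(296,146,420,240)); save(T,"cropR.png",7,(150,140,270,260)); save(S,"cropS.png",6,(215,165,335,270))
E
```

```text
y [171.2 193.2  39.  167.  191.  176.  195. ] [229.1 250.1 105.  226.  241.  233.  261. ] [551.5 310.2 145.4] [array([0. , 0.1]), array([-0.2, -0. ])] top@150 [551.5 309.3 150. ]
r [197.8 189.5  48.  193.  187.  203.  192. ] [235.8 225.   76.  233.  217.  239.  234. ] [561.6 230.6 145.5] [array([0. , 0.1]), array([-0.1, -0. ])] top@150 [561.4 230.  150. ]
b [224.6 185.3  49.  220.  183.  229.  188. ] [241.5 203.8  62.  239.  197.  244.  212. ] [572.3 150.3 144.7] [array([0.1, 0.2]), array([-0.3, -0. ])] top@150 [572.5 150.  150. ]
g [250.9 181.7  40.  247.  179.  255.  184. ] [246.3 182.6  21.  245.  180.  248.  186. ] [581.6  71.  154. ] [array([0., 0.]), array([-0., -0.])] top@150 [582.1  71.2 150. ]
ring [231.  231.7   6.  227.  230.  233.  238. ] [433.4 138.1  76. ] [295.8 232.2  40.  284.  227.  308.  239. ] [436.9 141.   76. ]
```

```bash
python3 -c "
import cv2;print([cv2.imread('pics/'+n).shape for n in('cropT.png','cropR.png','cropS.png')])
for n in('cropT','cropR','cropS'):
    a=cv2.imread('pics/'+n+'.png');s=min(800/a.shape[1],600/a.shape[0],1);cv2.imwrite('pics/'+n+'.png',cv2.resize(a,None,fx=s,fy=s))"
```

```text
[(658, 868, 3), (840, 840, 3), (630, 720, 3)]
```

View pics/cropT.png

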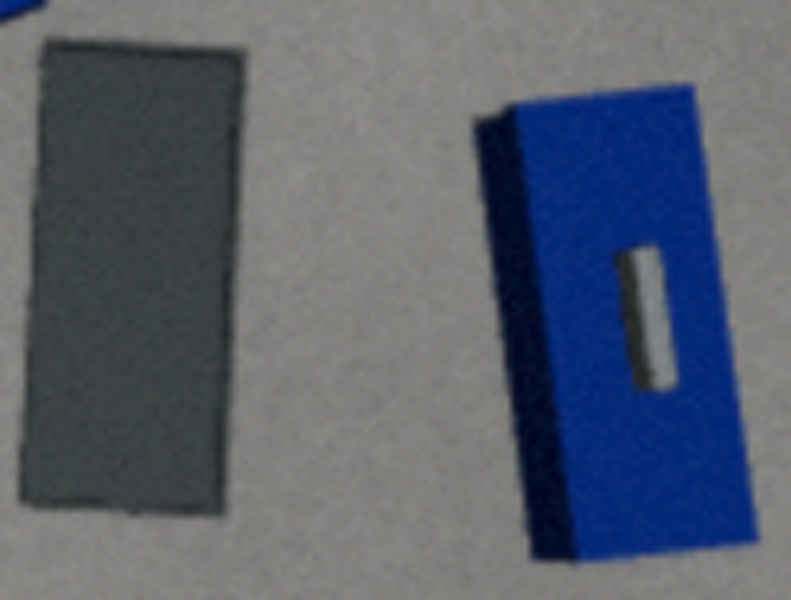

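View pics/cropR.png

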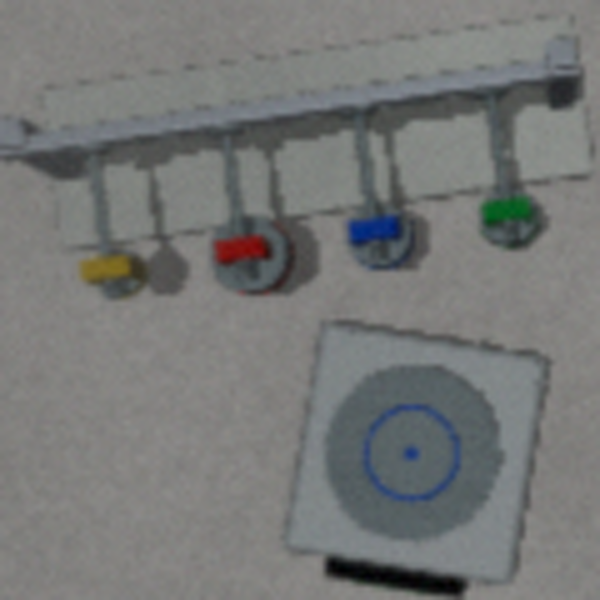

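```bash
cat >> h.py <<'E'
from scipy.optimize import minimize
def boxpts(p,L,W,z0,z1):
    x,y,a=p; a=a/100; c,s=np.cos(a),np.sin(a)   # p: mm, mm, crad
    return [(x+c*u-s*v,y+s*u+c*v,z) for z in(z0,z1) for u in(-L/2,L/2) for v in(-W/2,W/2)]
def fitbox(ims,masks,p0,L,W,z0,z1,boxes):
    k=6
    def cost(p):
        s=0
        for im,m,(l,t,r,b) in zip(ims,masks,boxes):
            q=(proj(im,boxpts(p,L,W,z0,z1))-[l,t]+0.5)*k-0.5
            c=np.zeros(((b-t)*k,(r-l)*k),np.float32)
            cv2.fillConvexPoly(c,cv2.convexHull(np.round(q*16).astype(np.int32)),1.,cv2.LINE_AA,4)
            c=cv2.resize(c,(r-l,b-t),interpolation=cv2.INTER_AREA)
            s+=((c-m)**2).sum()
        return s
    r=minimize(cost,p0,method="Nelder-Mead",options=dict(initial_simplex=np.array(p0)+np.array([[0,0,0],[12,0,0],[0,12,0],[0,0,8]]),xatol=.05,fatol=.01))
    return r.x,r.fun
def fillmask(m):
    c,_=cv2.findContours(m.astype(np.uint8),cv2.RETR_EXTERNAL,cv2.CHAIN_APPROX_NONE); c=max(c,key=cv2.contourArea)
    o=np.zeros(m.shape,np.float32); cv2.drawContours(o,[c],-1,1.,-1); return o
def bluemask(im,box):
    l,t,r,b=box; h=cv2.cvtColor(im["color"],cv2.COLOR_RGB2HSV)[t:b,l:r]
    return fillmask(cv2.morphologyEx(((h[...,0]>100)&(h[...,0]<132)&(h[...,1]>130)).astype(np.uint8),cv2.MORPH_CLOSE,np.ones((5,5))))
def darkmask(im,box,th):
    l,t,r,b=box; g=cv2.cvtColor(cv2.GaussianBlur(im["color"],(3,3),0),cv2.COLOR_RGB2GRAY)[t:b,l:r]
    return fillmask(cv2.morphologyEx((g<th).astype(np.uint8),cv2.MORPH_OPEN,np.ones((3,3))))
CB=(362,145,425,245); TB=(294,147,342,232)
def cover(im=None,p0=None):
    im=im or cam("top"); b=blob(im,"b",CB,130,20); p0=p0 or [*atz(im,b[0],b[1],60)[:2],10]
    return fitbox([im],[bluemask(im,CB)],p0,230,90,0,80,[CB])
def tray(im=None):
    im=im or cam("top")
    return fitbox([im],[darkmask(im,TB,95)],[565,-137,-3],246,106,0,16,[TB])
E
python3 - <<'E'
from h import *
T=cam("top");S=cam("side")
g=cv2.cvtColor(T["color"],cv2.COLOR_RGB2GRAY); print(g[190,294:345])
print("cover",cover(T)); 
for th in(85,100):
    print("tray",fitbox([T],[darkmask(T,TB,th)],[565,-137,-3],246,106,0,16,[TB]))
b=(225,165,315,212); g=cv2.cvtColor(S["color"],cv2.COLOR_RGB2GRAY);print(g[190,225:315])
bs=(250,130,332,168)
print("cover side",fitbox([S],[bluemask(S,bs)],list(cover(T)[0]),230,90,0,80,[bs]))
for im,w in((T,(205,205,260,255)),(S,(270,215,325,250))):
  for s in(40,60):
    a=blob(im,"b",w,s); print("ring",np.round(a,1),atz(im,a[0],a[1],76).round(1), atz(im,(a[3]+a[5])/2,(a[4]+a[6])/2,76).round(1))
a=cv2.imread("pics/cropT.png")
E
```

```text
[133 133 131 130 132 129 113  60  65  63  65  62  62  65  64  60  65  64
  60  63  60  61  65  62  64  65  66  62  61  66  60  63  66  64  64  61
  59  43  75 114 128 125 126 127 127 128 130 127 127 127 129]
cover (array([ 537.39040729, -382.71966929,    8.96285176]), np.float64(71.16127014160156))
tray (array([ 570.08520294, -142.89180674,   -7.8180479 ]), np.float64(40.92438507080078))
tray (array([ 570.07189959, -143.17345169,   -7.55995369]), np.float64(19.63271713256836))
[138 133 118  97  78  75  67  59  60  58  59  54  56  54  59  64  73  82
  77  66  59  56  55  60  78  90  92  87  81  78  79  82  78  81  76  78
  78  79  78  80  78  82  77  80  80  79  80  79  82  79  79  80  81  80
  78  79  81  79  79  79  80  79  82  79  81  80  80  78  82  81  82  82
  80  81  79  78  80  80  79  77  77  79 102 125 138 141 138 137 138 139]
cover side (array([ 540.60363301, -391.71820519,    5.43196445]), np.float64(267.5416564941406))
ring [231.8 230.3 252.  221.  220.  242.  241. ] [437.6 135.6  76. ] [437.  136.5  76. ]
ring [231.8 230.3 178.  222.  220.  242.  240. ] [437.6 135.5  76. ] [438.6 134.9  76. ]
ring [295.9 231.8 195.  283.  223.  309.  240. ] [436.8 139.5  76. ] [436.9 138.4  76. ]
ring [295.8 232.2  43.  284.  227.  308.  238. ] [436.8 141.2  76. ] [436.3 142.1  76. ]
```

View pics/cropS.png

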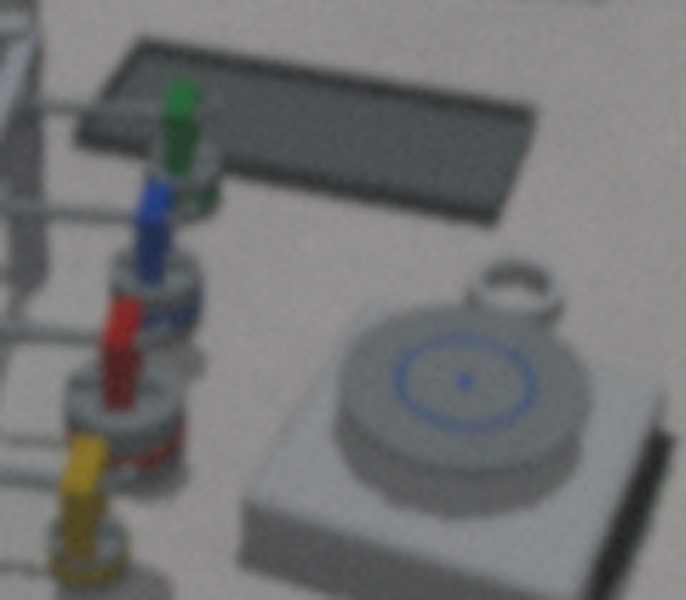

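The side crop agrees with the top view: bails hang across the hooks, pan dot at about (465,380), and the tape ring is just beyond the pan.

```bash
cat > d.py <<'E'
import sys,numpy as np
from cell import bot
from scipy.spatial.transform import Rotation as Ro
def rel(tgt,yaw):
    s=bot.sense(); R=Ro.from_rotvec(s["ee_rot"]); M=R.as_matrix(); y=np.degrees(np.arctan2(M[1,0],M[0,0]))
    dt=(y-yaw+180)%360-180; Rn=Ro.from_euler("z",yaw,degrees=True).as_matrix()@np.diag([1,-1,-1])
    d=np.array(tgt)-s["eef_pos"]
    print("t %.2f pos %s yaw %.2f  | turn %.2f then tool d(cm) %s  w %.3f gf %.1f F %s"%(s["t"],s["eef_pos"].round(1),y,dt,(Rn.T@d/10).round(2),s["gripper_width"],s["grip_force"],s["contact_force"].round(1)))
if __name__=="__main__":
    v=[float(a) for a in sys.argv[1:]]; rel(v[:3],v[3])
E
python3 d.py 551.5 310.2 195 7.25; python3 -c "
from h import *
T=cam('top');
for w in('sanitiser','tape_roll','oximeter','stapler','otoscope'):
    r=spotter.recognise(w,'top')
    if r: b=r[0]['bbox']; print(w,atz(T,(b[0]+b[2])/2,b[3],0).round(),atz(T,b[0],b[1],0).round())
r=spotter.recognise('sanitiser','side');S=cam('side')
b=r[0]['bbox'];print(atz(S,(b[0]+b[2])/2,b[3],0))"
```

```text
t 1.60 pos [ 213.2 -534.   228. ] yaw 21.76  | turn 14.51 then tool d(cm) [ 44.22 -79.48   3.3 ]  w 0.999 gf 0.0 F [ 0.1  0.1 -0.6]
sanitiser [ 743. -157.    0.] [ 831. -118.    0.]
tape_roll [400. -31.   0.] [437. -19.   0.]
oximeter [703. -80.   0.] [775. -53.   0.]
stapler [ 296. -274.    0.] [ 332. -204.    0.]
otoscope [337. 460.   0.] [508. 477.   0.]
[ 519.97412953 -305.168172      0.        ]
```

>>> apply_moves(deltas=[0, 0, 0, 4.8, 5, 0, 0, 0, 4.8, 5, 0, 0, 0, 4.9, 5, 1.6, -2.9, 0, 0, 5, 1.7, -3.06, 0, 0, 5, 1.7, -3.06, 0, 0, 5, 1.7, -3.06, 0, 0, 5, 1.7, -3.06, 0, 0, 5, 1.7, -3.06, 0, 0, 5, 1.7, -3.06, 0, 0, 5])

```text
t: 2.83
eef_pos: [303.6, -306.6, 228.1]
ee_rot: [3.135, 0.198, 0.001]
contact_force: [1.3, 0.0, 0.6]
gripper_width: 0.551
grip_force: 0.0
```

>>> apply_moves(deltas=[1.7, -3.06, 0, 0, 5, 1.7, -3.06, 0, 0, 5, 1.7, -3.06, 0, 0, 5, 1.7, -3.06, 0, 0, 5, 1.7, -3.06, 0, 0, 5, 1.7, -3.06, 0, 0, 5, 1.7, -3.06, 0, 0, 5, 1.7, -3.06, 0, 0, 5, 1.7, -3.06, 0, 0, 5, 1.7, -3.06, 0, 0, 5])

```text
t: 3.67
eef_pos: [433.7, 18.6, 228.2]
ee_rot: [3.135, 0.199, 0.001]
contact_force: [-0.1, -1.1, 0.2]
gripper_width: 0.55
grip_force: 0.0
```

>>> apply_moves(deltas=[1.7, -3.06, 0, 0, 5, 1.7, -3.06, 0, 0, 5, 1.7, -3.06, 0, 0, 5, 1.7, -3.06, 0, 0, 5, 1.7, -3.06, 0, 0, 5, 1.7, -3.06, 0, 0, 5, 1.7, -3.06, 0.6, 0, 5, 1.7, -3.06, 0.6, 0, 5, 0.1, -0.1, 0.6, 0, 5, 0, 0, 0, 0, 5])

```text
t: 4.5
eef_pos: [537.7, 279.0, 207.8]
ee_rot: [3.133, 0.203, -0.005]
contact_force: [0.6, -0.1, -0.5]
gripper_width: 0.547
grip_force: 0.0
```

```bash
python3 d.py 551.5 310.2 142 7.25
```

```text
t 4.50 pos [537.7 279.  207.8] yaw 7.40  | turn 0.15 then tool d(cm) [ 1.76 -2.92  6.58]  w 0.547 gf 0.0 F [ 0.6 -0.1 -0.5]
```

>>> apply_moves(deltas=[0.9, -1.45, 1, 0, 5, 0.86, -1.47, 1, 0, 5, 0, 0, 1, 0, 5, 0, 0, 1, 0, 5, 0, 0, 1, 0, 5, 0, 0, 0.8, 0, 5, 0, 0, 0.5, 0, 5, 0, 0, 0.28, 0, 5, 0, 0, 0, 0, 5])

```text
t: 5.25
eef_pos: [551.6, 308.6, 143.6]
ee_rot: [3.135, 0.198, -0.001]
contact_force: [0.7, -0.0, 0.6]
gripper_width: 0.545
grip_force: 0.0
```

```bash
python3 d.py 551.5 310.2 142 7.25; python3 -c "
from h import *
S=cam('side');save(S,'gr1.png',7,(190,165,290,250))"
```

```text
t 5.25 pos [551.6 308.6 143.6] yaw 7.24  | turn -0.01 then tool d(cm) [ 0.01 -0.16  0.16]  w 0.545 gf 0.0 F [ 0.7 -0.   0.6]
```

View pics/gr1.png

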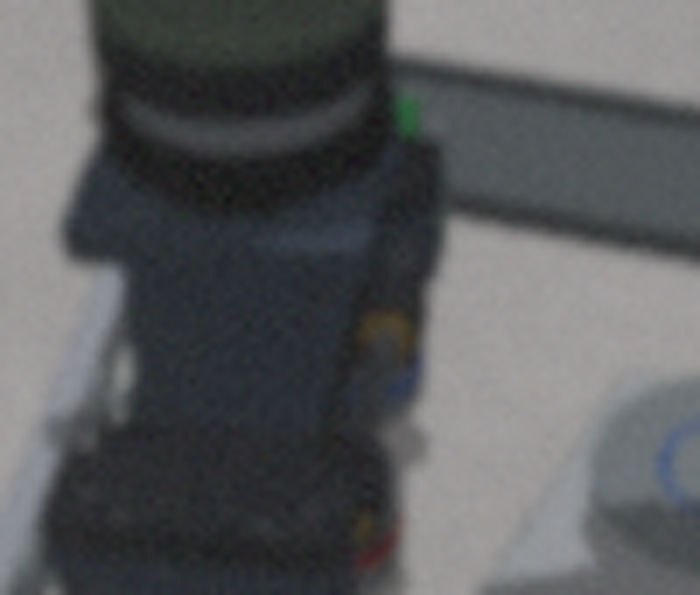

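The gripper hides the bail from the side camera: only the green and red bits show, and the rail is behind. I'll close and judge from the opening.

>>> apply_moves(deltas=[0, 0, 0.1, 0, 5, 0, 0, 0, 0, 2, 0, 0, 0, 0, 2, 0, 0, 0, 0, 2, 0, 0, 0, 0, 2, 0, 0, 0, 0, 2, 0, 0, 0, 0, 2])

```text
t: 5.88
eef_pos: [552.0, 309.3, 143.4]
ee_rot: [-3.135, -0.199, -0.001]
contact_force: [-0.4, 0.7, 0.8]
gripper_width: 0.305
grip_force: 30.0
```

```bash
python3 d.py 551.5 310.2 142 7.25
```

```text
t 5.88 pos [552.  309.3 143.4] yaw 7.26  | turn 0.01 then tool d(cm) [-0.04 -0.1   0.14]  w 0.305 gf 30.0 F [-0.4  0.7  0.8]
```

>>> apply_moves(deltas=[0, 0, -0.4, 0, 2, 0, 0, -0.5, 0, 2, 0, 0, -0.4, 0, 2, 0, 0, 0, 0, 2, -1, 0, 0, 0, 2, -1.5, 0, 0, 0, 2, -1.5, 0, 0, 0, 2, -1.5, 0, 0, 0, 2, -1, 0, -0.5, 0, 2, 0, 0, -1, 0, 2])

```text
t: 6.72
eef_pos: [484.2, 299.9, 170.5]
ee_rot: [3.133, 0.2, -0.007]
contact_force: [-0.3, -0.8, -1.3]
gripper_width: 0.303
grip_force: 30.0
```

```bash
python3 d.py 437.5 137 150 7.25
```

```text
t 6.72 pos [484.2 299.9 170.5] yaw 7.31  | turn 0.06 then tool d(cm) [-6.69 15.57  2.05]  w 0.303 gf 30.0 F [-0.3 -0.8 -1.3]
```

>>> apply_moves(deltas=[-0.4, 0.9, 0, 0, 2, -0.8, 1.9, 0, 0, 2, -0.9, 2.1, 0, 0, 2, -1, 2.4, 0, 0, 2, -1, 2.4, 0, 0, 2, -1, 2.3, 0.5, 0, 2, -0.9, 2.1, 0.6, 0, 2, -0.6, 1.4, 0.6, 0, 2, 0, 0, 0.3, 0, 2, 0, 0, 0, 0, 2])

```text
t: 7.55
eef_pos: [441.9, 138.0, 151.1]
ee_rot: [-3.135, -0.196, -0.001]
contact_force: [-0.0, 0.9, -0.6]
gripper_width: 0.304
grip_force: 30.0
```

```bash
python3 d.py 437.5 137 113 7.25; python3 -c "
from h import *
S=cam('side');save(S,'pan1.png',6,(240,165,345,265))"
```

```text
t 7.55 pos [441.9 138.  151.1] yaw 7.14  | turn -0.11 then tool d(cm) [-0.45  0.05  3.81]  w 0.304 gf 30.0 F [-0.   0.9 -0.6]
```

View pics/pan1.png

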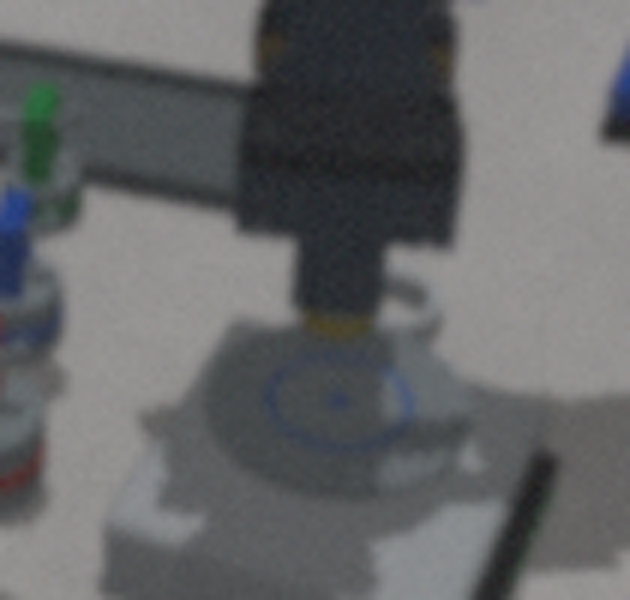

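The weight hangs upright in the grip above the pan; its yellow band is at crop (338,328), with the dot at (338,400) below it.

```bash
python3 -c "
from h import *
S=cam('side')
for z in(105,108,111,114,117): print(z,proj(S,[(441.9,152,z)]).round(1))"
```

```text
105 [[293.8 225.6]]
108 [[293.9 224.6]]
111 [[293.9 223.6]]
114 [[294.  222.6]]
117 [[294.1 221.7]]
```

>>> apply_moves(deltas=[-0.2, 0, 0.5, 0, 2, -0.2, 0, 0.8, 0, 2, 0, 0, 0.8, 0, 2, 0, 0, 0.6, 0, 2, 0, 0, 0.4, 0, 2, 0, 0, 0.2, 0, 2, 0, 0, 0, 0, 2])

```text
t: 8.23
eef_pos: [437.3, 138.3, 117.5]
ee_rot: [3.135, 0.199, -0.002]
contact_force: [-0.4, -0.5, -1.3]
gripper_width: 0.304
grip_force: 30.0
```

```bash
python3 d.py 437.5 137 113 7.25
```

```text
t 8.23 pos [437.3 138.3 117.5] yaw 7.27  | turn 0.02 then tool d(cm) [-0.    0.13  0.45]  w 0.304 gf 30.0 F [-0.4 -0.5 -1.3]
```

>>> apply_moves(deltas=[0, 0, 0.3, 0, 2, 0, 0, 0.25, 0, 2, 0, 0, 0.15, 0, 2, 0, 0, 0, 0, 2, 0, 0, 0, 0, 2])

```text
t: 8.65
eef_pos: [437.6, 138.3, 111.1]
ee_rot: [3.135, 0.199, -0.0]
contact_force: [-1.9, -0.2, -1.0]
gripper_width: 0.304
grip_force: 30.0
```

```bash
python3 d.py 437.5 137 110 7.25
```

```text
t 8.65 pos [437.6 138.3 111.1] yaw 7.26  | turn 0.01 then tool d(cm) [-0.02  0.13  0.11]  w 0.304 gf 30.0 F [-1.9 -0.2 -1. ]
```

>>> apply_moves(deltas=[0, 0, 0.05, 0, 5, 0, 0, 0, 0, 5, 0, 0, 0, 0, 5, 0, 0, 0, 0, 5, 0, 0, 0, 0, 5, 0, 0, 0, 0, 5, 0, 0, 0, 0, 5, 0, 0, 0, 0, 5, 0, 0, 0, 0, 5, 0, 0, 0, 0, 5])

```text
t: 9.48
eef_pos: [437.6, 138.3, 110.6]
ee_rot: [3.135, 0.199, 0.0]
contact_force: [-0.5, -0.5, -0.2]
gripper_width: 0.549
grip_force: 0.0
```

>>> apply_moves(deltas=[0, 0, 0, 0, 5, 0, 0, 0, 0, 5, 0, 0, 0, 0, 5, 0, 0, 0, 0, 5, 0, 0, 0, 0, 5, 0, 0, 0, 0, 5, 0, 0, 0, 0, 5, 0, 0, 0, 0, 5, 0, 0, 0, 0, 5, 0, 0, 0, 0, 5])

```text
t: 10.32
eef_pos: [437.6, 138.3, 110.6]
ee_rot: [3.135, 0.199, 0.0]
contact_force: [0.0, 0.6, -0.5]
gripper_width: 0.546
grip_force: 0.0
```

```bash
python3 d.py 437.5 137 110 7.25; python3 -c "
from h import *
S=cam('side');T=cam('top')
a=np.hstack([cv2.resize(S['color'][165:265,240:345],None,fx=3.8,fy=3.8),cv2.resize(T['color'][180:280,180:285],None,fx=3.8,fy=3.8)])
cv2.imwrite('pics/pan2.png',a[:,:,::-1])"
```

```text
t 10.32 pos [437.6 138.3 110.6] yaw 7.26  | turn 0.01 then tool d(cm) [-0.03  0.13  0.06]  w 0.546 gf 0.0 F [ 0.   0.6 -0.5]
```

View pics/pan2.png

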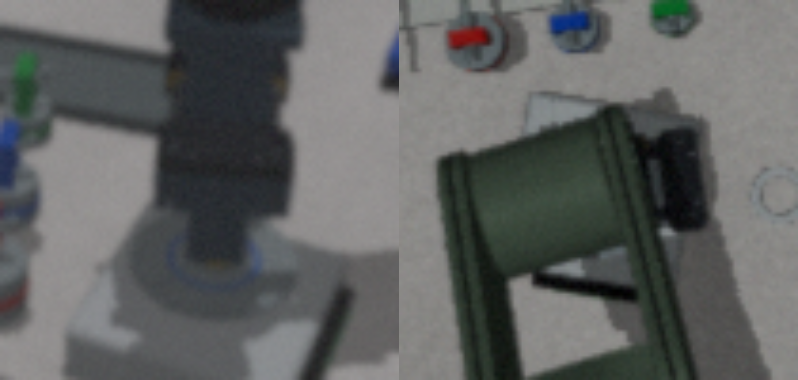

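Side crop: the gripper stands over the weight inside the ring at about (215,255); the top view is hidden by the arm. I'll raise the gripper once to check the position numerically.

>>> apply_moves(deltas=[0, 0, -1.5, 0, 5, 0, 0, -2, 0, 5, 0, 0, -2, 0, 5, 0, 0, -1.5, 0, 5, 0, 0, 0, 0, 5])

```text
t: 10.83
eef_pos: [439.6, 138.9, 183.5]
ee_rot: [-3.134, -0.199, -0.01]
contact_force: [-0.0, -0.3, 0.7]
gripper_width: 0.547
grip_force: 0.0
```

```bash
python3 d.py 437.5 137 110 7.25; python3 -c "
from h import *
S=cam('side')
a=blob(S,'y',(275,200,320,250),100);print(np.round(a,1))
for z in(72.7,): 
  for dx in(0,4,8): print(dx,proj(S,[(437.5+dx,137.5,z+18+31),(437.5+dx,137.5,z+18),(437.5+dx,152,z+5)]).round(1).tolist())
save(S,'pan3.png',8,(265,185,335,255))"
```

```text
t 10.83 pos [439.6 138.9 183.5] yaw 7.26  | turn 0.01 then tool d(cm) [-0.23  0.16  7.35]  w 0.547 gf 0.0 F [-0.  -0.3  0.7]
[297.2 222.2  49.  295.  215.  299.  230. ]
0 [[297.0, 216.7], [296.2, 226.6], [294.9, 234.5]]
4 [[295.4, 216.4], [294.6, 226.4], [293.3, 234.2]]
8 [[293.7, 216.2], [293.0, 226.1], [291.6, 233.9]]
```

View pics/pan3.png

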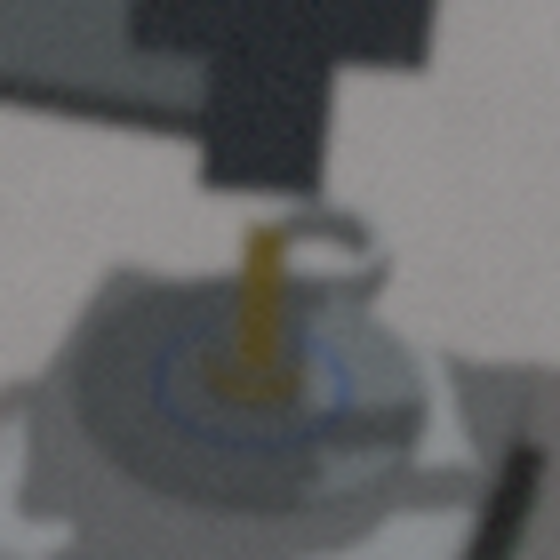

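Yellow stands upright and centred in the ring, bail at crop (263,300). I'll regrip it and take it to the tray.

>>> apply_moves(deltas=[-0.2, 0, 1, 0, 5, 0, 0, 1.8, 0, 5, 0, 0, 1.8, 0, 5, 0, 0, 1.4, 0, 5, 0, 0, 0.8, 0, 5, 0, 0, 0.3, 0, 5, 0, 0, 0, 0, 5, 0, 0, 0, 0, 2, 0, 0, 0, 0, 2, 0, 0, 0, 0, 2])

```text
t: 11.72
eef_pos: [436.2, 138.2, 110.3]
ee_rot: [-3.135, -0.199, -0.003]
contact_force: [0.5, 0.3, -0.2]
gripper_width: 0.36
grip_force: 0.0
```

>>> apply_moves(deltas=[0, 0, 0, 0, 2, 0, 0, 0, 0, 2, 0, 0, -0.5, 0, 2, 0, 0, -1.5, 0, 2, 0, 0, -2, 0, 2, 0, 0, -2, 3.9, 2, 0, 0, -1, 3.9, 2, 0, 0, 0, 3.8, 2, 0, 0, 0, 0, 2])

```text
t: 12.47
eef_pos: [435.9, 138.1, 180.7]
ee_rot: [-3.139, 0.121, -0.003]
contact_force: [-1.6, 0.3, -0.1]
gripper_width: 0.3
grip_force: 30.0
```

```bash
python3 d.py 629.9 -147.7 43 -4.36
```

```text
t 12.47 pos [435.9 138.1 180.7] yaw -4.40  | turn -0.04 then tool d(cm) [21.51 27.03 13.77]  w 0.300 gf 30.0 F [-1.6  0.3 -0.1]
```

>>> apply_moves(deltas=[1.1, 1.4, 0, 0, 2, 2.15, 2.7, 0, 0, 2, 2.5, 3.15, 0, 0, 2, 2.5, 3.15, 0, 0, 2, 2.5, 3.15, 0, 0, 2, 2.5, 3.15, 0, 0, 2, 2.5, 3.15, 0, 0, 2, 2.5, 3.15, 0, 0, 2, 2.15, 2.7, 0, 0, 2, 1.1, 1.35, 0, 0, 2])

```text
t: 13.3
eef_pos: [631.1, -151.7, 178.6]
ee_rot: [3.138, -0.12, 0.0]
contact_force: [0.3, 0.4, -1.4]
gripper_width: 0.307
grip_force: 30.0
```

>>> apply_moves(deltas=[0, 0, 1, 0, 2, 0, 0, 2, 0, 2, 0, 0, 2.5, 0, 2, 0, 0, 2.5, 0, 2, 0, 0, 2, 0, 2, 0, 0, 1.5, 0, 2, 0, 0, 0.8, 0, 2, 0, 0, 0.3, 0, 2, 0, 0, 0, 0, 2])

```text
t: 14.05
eef_pos: [628.9, -147.3, 53.0]
ee_rot: [-3.139, 0.117, 0.003]
contact_force: [-0.4, 0.3, -1.3]
gripper_width: 0.306
grip_force: 30.0
```

```bash
python3 d.py 629.9 -147.7 43 -4.36
```

```text
t 14.05 pos [ 628.9 -147.3   53. ] yaw -4.28  | turn 0.08 then tool d(cm) [0.1  0.03 1.  ]  w 0.306 gf 30.0 F [-0.4  0.3 -1.3]
```

>>> apply_moves(deltas=[0.1, 0, 0.4, 0, 2, 0, 0, 0.3, 0, 2, 0, 0, 0.15, 0, 2, 0, 0, 0, 0, 2, 0, 0, 0, 0, 2])

```text
t: 14.47
eef_pos: [630.7, -148.1, 45.5]
ee_rot: [3.139, -0.119, 0.001]
contact_force: [-0.6, -0.4, -1.5]
gripper_width: 0.305
grip_force: 30.0
```

```bash
python3 d.py 629.9 -147.7 43 -4.36
```

```text
t 14.47 pos [ 630.7 -148.1   45.5] yaw -4.34  | turn 0.02 then tool d(cm) [-0.08 -0.03  0.25]  w 0.305 gf 30.0 F [-0.6 -0.4 -1.5]
```

>>> apply_moves(deltas=[0, 0, 0.15, 0, 2, 0, 0, 0.1, 0, 2, 0, 0, 0.05, 0, 2, 0, 0, 0, 0, 2, 0, 0, 0, 0, 2])

```text
t: 14.88
eef_pos: [630.5, -148.0, 42.1]
ee_rot: [3.139, -0.119, 0.0]
contact_force: [0.1, -0.5, -1.2]
gripper_width: 0.304
grip_force: 30.0
```

>>> apply_moves(deltas=[0, 0, 0, 0, 5, 0, 0, 0, 0, 5, 0, 0, 0, 0, 5, 0, 0, 0, 0, 5, 0, 0, -1, 0, 5, 0, 0, -2, 0, 5, 0, 0, -3, 0, 5, 0, 0, -3, 0, 5, 0, 0, -3, 0, 5, 0, 0, -2.5, 0, 5])

```text
t: 15.72
eef_pos: [631.0, -148.1, 190.6]
ee_rot: [3.139, -0.119, 0.005]
contact_force: [0.7, -0.3, 0.5]
gripper_width: 0.55
grip_force: 0.0
```

>>> apply_moves(deltas=[0, 0, -1.5, -3.9, 5, 0, 0, 0, -3.9, 5, 0, 0, 0, -3.8, 5, 0, 0, 0, 0, 5])

```text
t: 16.05
eef_pos: [630.6, -148.0, 203.6]
ee_rot: [3.135, 0.201, 0.003]
contact_force: [0.7, 0.3, 0.3]
gripper_width: 0.549
grip_force: 0.0
```

```bash
python3 d.py 582.5 71.3 142 7.25; python3 -c "
from h import *
S=cam('side');T=cam('top');
a=blob(T,'y',(294,147,342,200),90);b=blob(S,'y',(215,165,315,215),80);print(a,b)
X,e=tri([(T,a[0],a[1]),(S,b[0],b[1])]);print(X,e)"
```

```text
t 16.05 pos [ 630.6 -148.   203.6] yaw 7.32  | turn 0.07 then tool d(cm) [ -2.01 -22.36   6.16]  w 0.549 gf 0.0 F [0.7 0.3 0.3]h.py:26: RuntimeWarning: Mean of empty slice.
  return (u.mean()+l,v.mean()+t,len(u),u.min()+l,v.min()+t,u.max()+l,v.max()+t)
  ret = ret.dtype.type(ret / rcount)
Traceback (most recent call last):
  File "h.py", line 26, in blob
    return (u.mean()+l,v.mean()+t,len(u),u.min()+l,v.min()+t,u.max()+l,v.max()+t)
                                         ~~~~~^^
ValueError: zero-size array to reduction operation minimum which has no identity
```

>>> apply_moves(deltas=[-0.2, -1.8, 0, 0, 5, -0.3, -3.2, 0, 0, 5, -0.3, -3.8, 0, 0, 5, -0.3, -3.8, 0, 0, 5, -0.3, -3.8, 0, 0, 5, -0.3, -3.6, 0.5, 0, 5, -0.2, -1.6, 0.7, 0, 5, -0.1, -0.76, 1, 0, 5, 0, 0, 1, 0, 5, 0, 0, 0, 0, 5])

```text
t: 16.98
eef_pos: [581.1, 70.6, 167.5]
ee_rot: [3.134, 0.199, -0.007]
contact_force: [0.2, -0.6, -0.9]
gripper_width: 0.549
grip_force: 0.0
```

```bash
python3 d.py 582.5 71.3 142 7.25; python3 -c "
from h import *
S=cam('side');T=cam('top');
for im,w in((T,(294,147,342,200)),(S,(215,165,315,215))):
    try: a=blob(im,'y',w,80);print(np.round(a,1),atz(im,a[0],a[1],45))
    except Exception: print('none')"
```

```text
t 16.98 pos [581.1  70.6 167.5] yaw 7.25  | turn -0.00 then tool d(cm) [ 0.14 -0.06  2.55]  w 0.549 gf 0.0 F [ 0.2 -0.6 -0.9]
[319.1 168.9  54.  314.  166.  324.  171. ] [ 631.98584507 -148.99282173   45.        ]
noneh.py:26: RuntimeWarning: Mean of empty slice.
  return (u.mean()+l,v.mean()+t,len(u),u.min()+l,v.min()+t,u.max()+l,v.max()+t)
  ret = ret.dtype.type(ret / rcount)
```

>>> apply_moves(deltas=[0.1, 0, 0.8, 0, 5, 0, 0, 0.8, 0, 5, 0, 0, 0.5, 0, 5, 0, 0, 0.3, 0, 5, 0, 0, 0, 0, 5, 0, 0, 0, 0, 2, 0, 0, 0, 0, 2, 0, 0, 0, 0, 2, 0, 0, 0, 0, 2, 0, 0, 0, 0, 2])

```text
t: 17.92
eef_pos: [583.6, 71.6, 146.5]
ee_rot: [-3.135, -0.199, -0.001]
contact_force: [-0.4, 0.3, 0.1]
gripper_width: 0.3
grip_force: 30.0
```

```bash
python3 d.py 582.5 71.3 142 7.25
```

```text
t 17.92 pos [583.6  71.6 146.5] yaw 7.26  | turn 0.01 then tool d(cm) [-0.11  0.02  0.45]  w 0.300 gf 30.0 F [-0.4  0.3  0.1]
```

>>> apply_moves(deltas=[0, 0, -0.4, 0, 2, 0, 0, -0.5, 0, 2, 0, 0, -0.4, 0, 2, 0, 0, 0, 0, 2, -1, 0, 0, 0, 2, -1.5, 0, 0, 0, 2, -1.5, 0, 0, 0, 2, -1.5, 0, 0, 0, 2, -1.2, 0, -0.5, 0, 2, 0, 0, -1, 0, 2])

```text
t: 18.75
eef_pos: [512.9, 62.5, 173.4]
ee_rot: [3.135, 0.199, -0.009]
contact_force: [-0.9, 0.1, -2.1]
gripper_width: 0.303
grip_force: 30.0
```

```bash
python3 d.py 437.5 137 150 7.25
```

```text
t 18.75 pos [512.9  62.5 173.4] yaw 7.26  | turn 0.01 then tool d(cm) [-6.54 -8.34  2.34]  w 0.303 gf 30.0 F [-0.9  0.1 -2.1]
```

>>> apply_moves(deltas=[-0.6, -0.8, 0, 0, 2, -1.3, -1.7, 0, 0, 2, -1.5, -1.9, 0.3, 0, 2, -1.5, -1.9, 0.4, 0, 2, -1.1, -1.4, 0.6, 0, 2, -0.54, -0.64, 0.8, 0, 2, 0, 0, 1, 0, 2, 0, 0, 1, 0, 2, 0, 0, 0.5, 0, 2, 0, 0, 0, 0, 2])

```text
t: 19.58
eef_pos: [441.4, 137.4, 127.2]
ee_rot: [3.135, 0.199, -0.002]
contact_force: [0.5, 0.4, -1.3]
gripper_width: 0.304
grip_force: 30.0
```

```bash
python3 d.py 437.5 138 117.5 7.25
```

```text
t 19.58 pos [441.4 137.4 127.2] yaw 7.26  | turn 0.01 then tool d(cm) [-0.38 -0.11  0.97]  w 0.304 gf 30.0 F [ 0.5  0.4 -1.3]
```

>>> apply_moves(deltas=[-0.3, 0, 0, 0, 2, 0, 0, 0.4, 0, 2, 0, 0, 0.3, 0, 2, 0, 0, 0.2, 0, 2, 0, 0, 0.1, 0, 2, 0, 0, 0, 0, 2, 0, 0, 0, 0, 2])

```text
t: 20.17
eef_pos: [438.9, 137.0, 118.3]
ee_rot: [3.135, 0.199, 0.001]
contact_force: [0.7, 0.0, -1.2]
gripper_width: 0.306
grip_force: 30.0
```

```bash
python3 d.py 437.5 138 117.5 7.25
```

```text
t 20.17 pos [438.9 137.  118.3] yaw 7.26  | turn 0.01 then tool d(cm) [-0.13 -0.12  0.08]  w 0.306 gf 30.0 F [ 0.7  0.  -1.2]
```

>>> apply_moves(deltas=[0, 0, 0, 0, 5, 0, 0, 0, 0, 5, 0, 0, 0, 0, 5, 0, 0, 0, 0, 5, 0, 0, 0, 0, 5, 0, 0, 0, 0, 5, 0, 0, 0, 0, 5, 0, 0, 0, 0, 5, 0, 0, 0, 0, 5, 0, 0, 0, 0, 5])

```text
t: 21.0
eef_pos: [438.6, 137.0, 118.1]
ee_rot: [3.135, 0.199, 0.0]
contact_force: [0.3, -0.4, 0.3]
gripper_width: 0.55
grip_force: 0.0
```

>>> apply_moves(deltas=[0, 0, 0, 0, 5, 0, 0, 0, 0, 5, 0, 0, 0, 0, 5, 0, 0, 0, 0, 5, 0, 0, 0, 0, 5, 0, 0, 0, 0, 5, 0, 0, 0, 0, 5, 0, 0, 0, 0, 5, 0, 0, 0, 0, 5, 0, 0, 0, 0, 5])

```text
t: 21.83
eef_pos: [438.6, 137.0, 118.1]
ee_rot: [3.135, 0.199, 0.0]
contact_force: [0.2, 0.4, -0.4]
gripper_width: 0.543
grip_force: 0.0
```

>>> apply_moves(deltas=[0, 0, 0, 0, 5, 0, 0, 0, 0, 5, 0, 0, 0, 0, 5, 0, 0, 0, 0, 5, 0, 0, -1.5, 0, 5, 0, 0, -2, 0, 5, 0, 0, -2, 0, 5, 0, 0, -1.5, 0, 5, 0, 0, 0, 0, 5])

```text
t: 22.58
eef_pos: [440.5, 137.6, 191.0]
ee_rot: [-3.134, -0.199, -0.01]
contact_force: [-0.2, -0.2, -0.0]
gripper_width: 0.549
grip_force: 0.0
```

```bash
python3 d.py 437.5 138 117.5 7.25; python3 -c "
from h import *
S=cam('side')
a=blob(S,'g',(275,200,320,250),100);print(np.round(a,1))
for dx in(-5,0,5): print(dx,proj(S,[(437.5+dx,137.5,69.5+59),(437.5+dx,137.5,69.5+25),(437.5+dx,152,69.5+5)]).round(1).tolist())
"
```

```text
t 22.58 pos [440.5 137.6 191. ] yaw 7.26  | turn 0.01 then tool d(cm) [-0.29 -0.08  7.35]  w 0.549 gf 0.0 F [-0.2 -0.2 -0. ]
[297.1 220.6  17.  296.  214.  298.  226. ]
-5 [[299.3, 214.8], [298.3, 225.8], [296.8, 235.8]]
0 [[297.2, 214.5], [296.3, 225.5], [294.8, 235.5]]
5 [[295.1, 214.1], [294.3, 225.1], [292.8, 235.1]]
```

>>> apply_moves(deltas=[-0.2, 0, 1, 0, 5, 0, 0, 1.8, 0, 5, 0, 0, 1.8, 0, 5, 0, 0, 1.4, 0, 5, 0, 0, 0.8, 0, 5, 0, 0, 0.3, 0, 5, 0, 0, 0, 0, 5, 0, 0, 0, 0, 2, 0, 0, 0, 0, 2, 0, 0, 0, 0, 2])

```text
t: 23.47
eef_pos: [437.1, 136.9, 117.8]
ee_rot: [-3.135, -0.199, -0.003]
contact_force: [-1.5, -0.1, -0.3]
gripper_width: 0.363
grip_force: 0.0
```

>>> apply_moves(deltas=[0, 0, 0, 0, 2, 0, 0, 0, 0, 2, 0, 0, -0.5, 0, 2, 0, 0, -1.5, 0, 2, 0, 0, -2, 0, 2, 0, 0, -2, 3.9, 2, 0, 0, -1, 3.9, 2, 0, 0, 0, 3.8, 2, 0, 0, 0, 0, 2])

```text
t: 24.22
eef_pos: [436.7, 136.8, 188.0]
ee_rot: [-3.139, 0.121, -0.002]
contact_force: [-0.3, -0.4, -2.5]
gripper_width: 0.308
grip_force: 30.0
```

```bash
python3 d.py 588 -144.5 53 -4.36
```

```text
t 24.22 pos [436.7 136.8 188. ] yaw -4.40  | turn -0.04 then tool d(cm) [17.23 26.9  13.5 ]  w 0.308 gf 30.0 F [-0.3 -0.4 -2.5]
```

>>> apply_moves(deltas=[0.9, 1.4, 0, 0, 2, 1.7, 2.7, 0, 0, 2, 2, 3.1, 0, 0, 2, 2, 3.1, 0, 0, 2, 2, 3.1, 0, 0, 2, 2, 3.1, 0, 0, 2, 2, 3.1, 0, 0, 2, 2, 3.1, 0, 0, 2, 1.7, 2.7, 0, 0, 2, 0.9, 1.4, 0, 0, 2])

```text
t: 25.05
eef_pos: [588.8, -147.0, 186.1]
ee_rot: [3.138, -0.119, -0.001]
contact_force: [0.2, 0.3, -2.0]
gripper_width: 0.307
grip_force: 30.0
```

>>> apply_moves(deltas=[0, 0, 1, 0, 2, 0, 0, 2, 0, 2, 0, 0, 2.5, 0, 2, 0, 0, 2.5, 0, 2, 0, 0, 2, 0, 2, 0, 0, 1.5, 0, 2, 0, 0, 0.8, 0, 2, 0, 0, 0.3, 0, 2, 0, 0, 0, 0, 2, 0, 0, 0, 0, 2])

```text
t: 25.88
eef_pos: [588.2, -143.3, 61.8]
ee_rot: [3.139, -0.118, 0.002]
contact_force: [0.3, 0.2, -1.1]
gripper_width: 0.306
grip_force: 30.0
```

```bash
python3 d.py 588 -144.5 52.4 -4.36
```

```text
t 25.88 pos [ 588.2 -143.3   61.8] yaw -4.30  | turn 0.06 then tool d(cm) [-0.02  0.12  0.94]  w 0.306 gf 30.0 F [ 0.3  0.2 -1.1]
```

>>> apply_moves(deltas=[0, 0.1, 0.4, 0, 2, 0, 0, 0.3, 0, 2, 0, 0, 0.2, 0, 2, 0, 0, 0.03, 0, 2, 0, 0, 0, 0, 2, 0, 0, 0, 0, 2])

```text
t: 26.38
eef_pos: [587.9, -144.6, 52.3]
ee_rot: [3.139, -0.119, 0.001]
contact_force: [-0.1, 0.4, 1.8]
gripper_width: 0.305
grip_force: 30.0
```

```bash
python3 d.py 588 -144.5 52.4 -4.36
```

```text
t 26.38 pos [ 587.9 -144.6   52.3] yaw -4.34  | turn 0.02 then tool d(cm) [ 0.01 -0.02 -0.01]  w 0.305 gf 30.0 F [-0.1  0.4  1.8]
```

>>> apply_moves(deltas=[0, 0, 0, 0, 5, 0, 0, 0, 0, 5, 0, 0, 0, 0, 5, 0, 0, 0, 0, 5, 0, 0, -1, 0, 5, 0, 0, -2, 0, 5, 0, 0, -3, 0, 5, 0, 0, -3, 0, 5, 0, 0, -3, 0, 5, 0, 0, -2.5, 0, 5])

```text
t: 27.22
eef_pos: [588.2, -144.6, 200.1]
ee_rot: [3.139, -0.119, 0.004]
contact_force: [0.2, -0.4, -0.2]
gripper_width: 0.547
grip_force: 0.0
```

>>> apply_moves(deltas=[0, 0, -0.5, -3.9, 5, 0, 0, 0, -3.9, 5, 0, 0, 0, -3.8, 5, 0, 0, 0, 0, 5])

```text
t: 27.55
eef_pos: [587.8, -144.5, 202.9]
ee_rot: [3.135, 0.201, 0.002]
contact_force: [-0.6, 1.0, 0.3]
gripper_width: 0.549
grip_force: 0.0
```

```bash
python3 d.py 572.5 150.6 142 7.25
```

```text
t 27.55 pos [ 587.8 -144.5  202.9] yaw 7.32  | turn 0.07 then tool d(cm) [  2.21 -29.46   6.09]  w 0.549 gf 0.0 F [-0.6  1.   0.3]
```

>>> apply_moves(deltas=[0.2, -2, 0, 0, 5, 0.3, -3.6, 0, 0, 5, 0.3, -3.8, 0, 0, 5, 0.3, -3.8, 0, 0, 5, 0.3, -3.8, 0, 0, 5, 0.3, -3.8, 0, 0, 5, 0.3, -3.8, 0.3, 0, 5, 0.2, -3.2, 0.6, 0, 5, 0, -1.7, 0.8, 0, 5, 0, 0, 1, 0, 5])

```text
t: 28.38
eef_pos: [572.1, 154.7, 175.3]
ee_rot: [-3.133, -0.203, -0.003]
contact_force: [0.4, 0.1, -0.3]
gripper_width: 0.55
grip_force: 0.0
```

>>> apply_moves(deltas=[0, 0, 1, 0, 5, 0, 0, 1, 0, 5, 0, 0, 0.5, 0, 5, 0, 0, 0, 0, 5])

```text
t: 28.72
eef_pos: [571.5, 149.5, 148.2]
ee_rot: [3.135, 0.196, -0.005]
contact_force: [-1.6, -0.6, 0.2]
gripper_width: 0.552
grip_force: 0.0
```

```bash
python3 d.py 572.5 150.6 143 7.25
```

```text
t 28.72 pos [571.5 149.5 148.2] yaw 7.14  | turn -0.11 then tool d(cm) [ 0.11 -0.1   0.52]  w 0.552 gf 0.0 F [-1.6 -0.6  0.2]
```

>>> apply_moves(deltas=[0, -0.1, 0.3, 0, 5, 0, 0, 0.2, 0, 5, 0, 0, 0, 0, 5, 0, 0, 0, 0, 2, 0, 0, 0, 0, 2, 0, 0, 0, 0, 2, 0, 0, 0, 0, 2, 0, 0, 0, 0, 2])

```text
t: 29.38
eef_pos: [572.3, 152.1, 145.1]
ee_rot: [-3.135, -0.199, -0.001]
contact_force: [-0.6, 1.0, 0.4]
gripper_width: 0.301
grip_force: 30.0
```

```bash
python3 d.py 572.5 150.6 143 7.25
```

```text
t 29.38 pos [572.3 152.1 145.1] yaw 7.27  | turn 0.02 then tool d(cm) [0.   0.15 0.21]  w 0.301 gf 30.0 F [-0.6  1.   0.4]
```

>>> apply_moves(deltas=[0, 0, -0.4, 0, 2, 0, 0, -0.5, 0, 2, 0, 0, -0.4, 0, 2, 0, 0, 0, 0, 2, -1, 0, 0, 0, 2, -1.5, 0, 0, 0, 2, -1.5, 0, 0, 0, 2, -1.5, 0, 0, 0, 2, -1.2, 0, -0.5, 0, 2, 0, 0, -1, 0, 2])

```text
t: 30.22
eef_pos: [501.5, 142.7, 172.0]
ee_rot: [3.134, 0.199, -0.01]
contact_force: [-0.8, -0.4, -2.8]
gripper_width: 0.307
grip_force: 30.0
```

```bash
python3 d.py 437.5 137.5 140 7.25
```

```text
t 30.22 pos [501.5 142.7 172. ] yaw 7.28  | turn 0.03 then tool d(cm) [-6.41 -0.29  3.2 ]  w 0.307 gf 30.0 F [-0.8 -0.4 -2.8]
```

>>> apply_moves(deltas=[-1, 0, 0, 0, 2, -1.5, -0.1, 0, 0, 2, -1.8, -0.1, 0.5, 0, 2, -1.3, -0.1, 0.6, 0, 2, -0.8, 0, 0.8, 0, 2, 0, 0, 0.8, 0, 2, 0, 0, 0.4, 0, 2, 0, 0, 0, 0, 2])

```text
t: 30.88
eef_pos: [442.3, 138.4, 141.3]
ee_rot: [3.135, 0.199, -0.0]
contact_force: [0.5, 0.0, -2.0]
gripper_width: 0.302
grip_force: 30.0
```

```bash
python3 d.py 437.5 137.5 117.8 7.25
```

```text
t 30.88 pos [442.3 138.4 141.3] yaw 7.26  | turn 0.01 then tool d(cm) [-0.49  0.03  2.35]  w 0.302 gf 30.0 F [ 0.5  0.  -2. ]
```

>>> apply_moves(deltas=[-0.25, 0, 0, 0, 2, -0.2, 0, 0.4, 0, 2, 0, 0, 0.5, 0, 2, 0, 0, 0.5, 0, 2, 0, 0, 0.4, 0, 2, 0, 0, 0.3, 0, 2, 0, 0, 0.15, 0, 2, 0, 0, 0, 0, 2, 0, 0, 0, 0, 2])

```text
t: 31.63
eef_pos: [437.4, 137.8, 119.4]
ee_rot: [3.135, 0.199, 0.0]
contact_force: [-0.9, 0.3, -1.0]
gripper_width: 0.305
grip_force: 30.0
```

```bash
python3 d.py 437.5 137.5 117.8 7.25
```

```text
t 31.63 pos [437.4 137.8 119.4] yaw 7.26  | turn 0.01 then tool d(cm) [0.01 0.03 0.16]  w 0.305 gf 30.0 F [-0.9  0.3 -1. ]
```

>>> apply_moves(deltas=[0, 0, 0.1, 0, 2, 0, 0, 0.05, 0, 2, 0, 0, 0, 0, 5, 0, 0, 0, 0, 5, 0, 0, 0, 0, 5, 0, 0, 0, 0, 5, 0, 0, 0, 0, 5, 0, 0, 0, 0, 5, 0, 0, 0, 0, 5, 0, 0, 0, 0, 5])

```text
t: 32.47
eef_pos: [437.4, 137.8, 117.8]
ee_rot: [3.135, 0.199, 0.0]
contact_force: [-0.0, -0.7, -0.2]
gripper_width: 0.545
grip_force: 0.0
```

>>> apply_moves(deltas=[0, 0, 0, 0, 5, 0, 0, 0, 0, 5, 0, 0, 0, 0, 5, 0, 0, 0, 0, 5, 0, 0, 0, 0, 5, 0, 0, 0, 0, 5, 0, 0, 0, 0, 5, 0, 0, 0, 0, 5, 0, 0, 0, 0, 5, 0, 0, 0, 0, 5])

```text
t: 33.3
eef_pos: [437.4, 137.8, 117.8]
ee_rot: [3.135, 0.199, -0.0]
contact_force: [-0.9, -0.1, 0.3]
gripper_width: 0.548
grip_force: 0.0
```

>>> apply_moves(deltas=[0, 0, 0, 0, 5, 0, 0, 0, 0, 5, 0, 0, 0, 0, 5, 0, 0, 0, 0, 5, 0, 0, 0, 0, 5, 0, 0, -1.5, 0, 5, 0, 0, -2, 0, 5, 0, 0, -2, 0, 5, 0, 0, -1.5, 0, 5, 0, 0, 0, 0, 5])

```text
t: 34.13
eef_pos: [439.3, 138.4, 190.7]
ee_rot: [-3.134, -0.199, -0.01]
contact_force: [1.0, 0.4, -0.0]
gripper_width: 0.549
grip_force: 0.0
```

```bash
python3 d.py 437.5 138 117.8 7.25; python3 -c "
from h import *
S=cam('side')
a=blob(S,'b',(288,208,306,232),140);print(np.round(a,1))
for dx in(-5,0,5): print(dx,proj(S,[(437.5+dx,137.5,66.2+64),(437.5+dx,137.5,66.2+30),(437.5+dx,152,66.2+5)]).round(1).tolist())
"
```

```text
t 34.13 pos [439.3 138.4 190.7] yaw 7.26  | turn 0.01 then tool d(cm) [-0.18  0.02  7.29]  w 0.549 gf 0.0 F [ 1.   0.4 -0. ]h.py:26: RuntimeWarning: Mean of empty slice.
  return (u.mean()+l,v.mean()+t,len(u),u.min()+l,v.min()+t,u.max()+l,v.max()+t)
  ret = ret.dtype.type(ret / rcount)
Traceback (most recent call last):
  File "h.py", line 26, in blob
    return (u.mean()+l,v.mean()+t,len(u),u.min()+l,v.min()+t,u.max()+l,v.max()+t)
                                         ~~~~~^^
ValueError: zero-size array to reduction operation minimum which has no identity
```

```bash
python3 -c "
from h import *
S=cam('side');save(S,'pan4.png',6,(225,165,335,260))"
```

```text
(no output)
```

View pics/pan4.png

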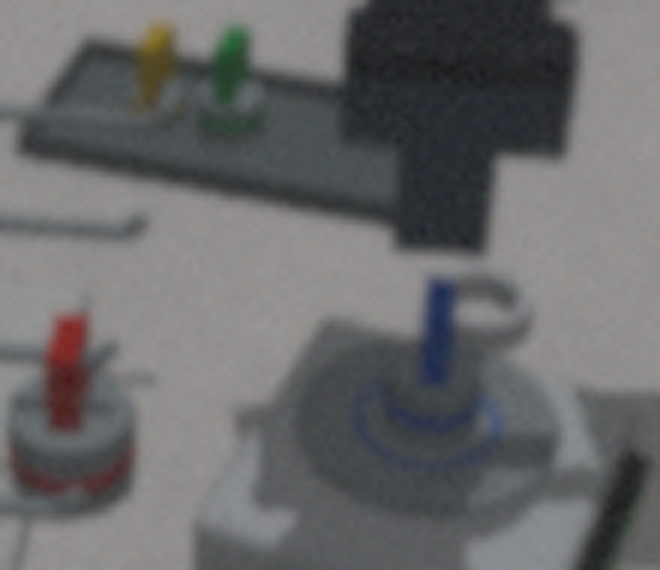

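Blue stands centred on the pan at crop (437,350), and yellow and green stand upright in the tray. I'll move on.

>>> apply_moves(deltas=[-0.2, 0, 1, 0, 5, 0, 0, 1.8, 0, 5, 0, 0, 1.8, 0, 5, 0, 0, 1.4, 0, 5, 0, 0, 0.8, 0, 5, 0, 0, 0.3, 0, 5, 0, 0, 0, 0, 5, 0, 0, 0, 0, 2, 0, 0, 0, 0, 2, 0, 0, 0, 0, 2])

```text
t: 35.07
eef_pos: [435.9, 137.7, 117.5]
ee_rot: [-3.135, -0.199, -0.003]
contact_force: [-0.3, -0.1, 1.0]
gripper_width: 0.363
grip_force: 0.0
```

>>> apply_moves(deltas=[0, 0, 0, 0, 2, 0, 0, 0, 0, 2, 0, 0, -0.5, 0, 2, 0, 0, -1.5, 0, 2, 0, 0, -2, 0, 2, 0, 0, -2, 3.9, 2, 0, 0, -1, 3.9, 2, 0, 0, 0, 3.8, 2, 0, 0, 0, 0, 2])

```text
t: 35.82
eef_pos: [435.3, 137.5, 187.5]
ee_rot: [-3.139, 0.121, -0.001]
contact_force: [0.3, 1.3, -2.9]
gripper_width: 0.305
grip_force: 30.0
```

```bash
python3 d.py 541.2 -140.9 56 -4.36
```

```text
t 35.82 pos [435.3 137.5 187.5] yaw -4.40  | turn -0.04 then tool d(cm) [12.68 26.96 13.15]  w 0.305 gf 30.0 F [ 0.3  1.3 -2.9]
```

>>> apply_moves(deltas=[0.6, 1.4, 0, 0, 2, 1.3, 2.7, 0, 0, 2, 1.5, 3.1, 0, 0, 2, 1.5, 3.1, 0, 0, 2, 1.4, 3.1, 0, 0, 2, 1.4, 3.1, 0, 0, 2, 1.5, 3.1, 0, 0, 2, 1.5, 3.1, 0, 0, 2, 1.3, 2.7, 0, 0, 2, 0.6, 1.4, 0, 0, 2])

```text
t: 36.65
eef_pos: [541.3, -142.4, 185.9]
ee_rot: [3.138, -0.12, -0.001]
contact_force: [0.3, 0.2, -2.9]
gripper_width: 0.306
grip_force: 30.0
```

>>> apply_moves(deltas=[0, 0, 1, 0, 2, 0, 0, 2, 0, 2, 0, 0, 2.5, 0, 2, 0, 0, 2.5, 0, 2, 0, 0, 2, 0, 2, 0, 0, 1.5, 0, 2, 0, 0, 0.6, 0, 2, 0, 0, 0.1, 0, 2, 0, 0, 0, 0, 2, 0, 0, 0, 0, 2])

```text
t: 37.48
eef_pos: [541.3, -139.0, 65.8]
ee_rot: [3.139, -0.118, 0.003]
contact_force: [0.2, -0.3, -3.1]
gripper_width: 0.301
grip_force: 30.0
```

```bash
python3 d.py 541.2 -140.9 55.5 -4.36
```

```text
t 37.48 pos [ 541.3 -139.    65.8] yaw -4.31  | turn 0.05 then tool d(cm) [0.   0.19 1.03]  w 0.301 gf 30.0 F [ 0.2 -0.3 -3.1]
```

>>> apply_moves(deltas=[0, 0.15, 0.4, 0, 2, 0, 0, 0.3, 0, 2, 0, 0, 0.2, 0, 2, 0, 0, 0.12, 0, 2, 0, 0, 0, 0, 2, 0, 0, 0, 0, 2])

```text
t: 37.98
eef_pos: [540.6, -140.8, 55.3]
ee_rot: [3.139, -0.119, 0.0]
contact_force: [-2.6, 0.4, 3.5]
gripper_width: 0.303
grip_force: 30.0
```

>>> apply_moves(deltas=[0, 0, 0, 0, 5, 0, 0, 0, 0, 5, 0, 0, 0, 0, 5, 0, 0, 0, 0, 5, 0, 0, -1, 0, 5, 0, 0, -2, 0, 5, 0, 0, -3, 0, 5, 0, 0, -3, 0, 5, 0, 0, -3, 0, 5, 0, 0, -2.5, 0, 5])

```text
t: 38.82
eef_pos: [541.1, -140.8, 202.7]
ee_rot: [3.139, -0.119, 0.004]
contact_force: [1.1, -0.6, -0.6]
gripper_width: 0.551
grip_force: 0.0
```

>>> apply_moves(deltas=[0, 0, 0, -3.9, 5, 0, 0, 0, -3.9, 5, 0, 0, 0, -3.8, 5, 0, 0, 0, 0, 5])

```text
t: 39.15
eef_pos: [540.7, -140.8, 200.6]
ee_rot: [3.135, 0.201, 0.002]
contact_force: [-0.1, -0.2, -1.1]
gripper_width: 0.545
grip_force: 0.0
```

```bash
python3 d.py 562 230.5 142 7.25
```

```text
t 39.15 pos [ 540.7 -140.8  200.6] yaw 7.32  | turn 0.07 then tool d(cm) [  6.8  -36.56   5.86]  w 0.545 gf 0.0 F [-0.1 -0.2 -1.1]
```

>>> apply_moves(deltas=[0.4, -2, 0, 0, 5, 0.7, -3.7, 0, 0, 5, 0.7, -3.8, 0, 0, 5, 0.7, -3.8, 0, 0, 5, 0.7, -3.8, 0, 0, 5, 0.7, -3.8, 0, 0, 5, 0.7, -3.8, 0, 0, 5, 0.7, -3.8, 0, 0, 5, 0.7, -3.8, 0.3, 0, 5, 0.5, -2.8, 0.4, 0, 5])

```text
t: 39.98
eef_pos: [560.8, 218.9, 193.3]
ee_rot: [-3.134, -0.198, -0.003]
contact_force: [0.2, -0.3, -0.0]
gripper_width: 0.546
grip_force: 0.0
```

>>> apply_moves(deltas=[0.3, -1.46, 0.6, 0, 5, 0, 0, 1, 0, 5, 0, 0, 1, 0, 5, 0, 0, 1, 0, 5, 0, 0, 0.6, 0, 5, 0, 0, 0.3, 0, 5, 0, 0, 0, 0, 5])

```text
t: 40.57
eef_pos: [561.5, 229.1, 146.7]
ee_rot: [3.135, 0.196, -0.003]
contact_force: [-0.6, 0.6, 0.1]
gripper_width: 0.548
grip_force: 0.0
```

```bash
python3 d.py 562 230.5 143 7.25
```

```text
t 40.57 pos [561.5 229.1 146.7] yaw 7.16  | turn -0.09 then tool d(cm) [ 0.06 -0.13  0.37]  w 0.548 gf 0.0 F [-0.6  0.6  0.1]
```

>>> apply_moves(deltas=[0, 0, 0.2, 0, 5, 0, 0, 0.15, 0, 5, 0, 0, 0, 0, 5, 0, 0, 0, 0, 2, 0, 0, 0, 0, 2, 0, 0, 0, 0, 2, 0, 0, 0, 0, 2, 0, 0, 0, 0, 2])

```text
t: 41.23
eef_pos: [562.0, 230.9, 144.3]
ee_rot: [-3.135, -0.199, -0.001]
contact_force: [0.3, 1.5, 0.7]
gripper_width: 0.307
grip_force: 30.0
```

```bash
python3 d.py 562 230.5 143 7.25
```

```text
t 41.23 pos [562.  230.9 144.3] yaw 7.26  | turn 0.01 then tool d(cm) [-0.    0.04  0.13]  w 0.307 gf 30.0 F [0.3 1.5 0.7]
```

>>> apply_moves(deltas=[0, 0, -0.4, 0, 2, 0, 0, -0.5, 0, 2, 0, 0, -0.4, 0, 2, 0, 0, 0, 0, 2, -1, 0, 0, 0, 2, -1.5, 0, 0, 0, 2, -1.5, 0, 0, 0, 2, -1.5, 0, 0, 0, 2, -1.2, 0, -0.5, 0, 2, 0, 0, -1, 0, 2])

```text
t: 42.07
eef_pos: [491.0, 220.9, 171.2]
ee_rot: [3.133, 0.2, -0.011]
contact_force: [-0.8, -1.3, -4.8]
gripper_width: 0.303
grip_force: 30.0
```

```bash
python3 d.py 437.5 137.5 140 7.25
```

```text
t 42.07 pos [491.  220.9 171.2] yaw 7.29  | turn 0.04 then tool d(cm) [-6.36  7.6   3.12]  w 0.303 gf 30.0 F [-0.8 -1.3 -4.8]
```

>>> apply_moves(deltas=[-0.6, 0.7, 0, 0, 2, -1.3, 1.5, 0, 0, 2, -1.6, 1.9, 0.3, 0, 2, -1.5, 1.8, 0.4, 0, 2, -1, 1.2, 0.6, 0, 2, -0.7, 0.5, 0.8, 0, 2, 0, 0, 0.8, 0, 2, 0, 0, 0.1, 0, 2, 0, 0, 0, 0, 2])

```text
t: 42.82
eef_pos: [439.4, 138.4, 142.1]
ee_rot: [-3.135, -0.199, -0.001]
contact_force: [0.1, 0.6, -5.0]
gripper_width: 0.304
grip_force: 30.0
```

```bash
python3 d.py 437.5 137.5 115.2 7.25
```

```text
t 42.82 pos [439.4 138.4 142.1] yaw 7.25  | turn 0.00 then tool d(cm) [-0.2   0.07  2.69]  w 0.304 gf 30.0 F [ 0.1  0.6 -5. ]
```

>>> apply_moves(deltas=[-0.2, 0, 0.3, 0, 2, 0, 0, 0.5, 0, 2, 0, 0, 0.5, 0, 2, 0, 0, 0.5, 0, 2, 0, 0, 0.4, 0, 2, 0, 0, 0.3, 0, 2, 0, 0, 0.1, 0, 2, 0, 0, 0, 0, 2, 0, 0, 0, 0, 2])

```text
t: 43.57
eef_pos: [437.1, 138.3, 116.5]
ee_rot: [-3.135, -0.199, -0.002]
contact_force: [1.3, 1.9, -0.4]
gripper_width: 0.305
grip_force: 30.0
```

```bash
python3 d.py 437.5 137.5 115.2 7.25
```

```text
t 43.57 pos [437.1 138.3 116.5] yaw 7.25  | turn 0.00 then tool d(cm) [0.03 0.08 0.13]  w 0.305 gf 30.0 F [ 1.3  1.9 -0.4]
```

>>> apply_moves(deltas=[0, 0, 0.1, 0, 2, 0, 0, 0, 0, 2, 0, 0, 0, 0, 5, 0, 0, 0, 0, 5, 0, 0, 0, 0, 5, 0, 0, 0, 0, 5, 0, 0, 0, 0, 5, 0, 0, 0, 0, 5, 0, 0, 0, 0, 5, 0, 0, 0, 0, 5])

```text
t: 44.4
eef_pos: [436.6, 137.9, 115.1]
ee_rot: [3.135, 0.199, 0.0]
contact_force: [-0.1, 0.6, -0.3]
gripper_width: 0.546
grip_force: 0.0
```

>>> apply_moves(deltas=[0, 0, 0, 0, 5, 0, 0, 0, 0, 5, 0, 0, 0, 0, 5, 0, 0, 0, 0, 5, 0, 0, 0, 0, 5, 0, 0, 0, 0, 5, 0, 0, 0, 0, 5, 0, 0, 0, 0, 5, 0, 0, 0, 0, 5, 0, 0, 0, 0, 5])

```text
t: 45.23
eef_pos: [436.6, 137.9, 115.1]
ee_rot: [3.135, 0.199, -0.0]
contact_force: [-0.3, 0.0, 1.0]
gripper_width: 0.547
grip_force: 0.0
```

>>> apply_moves(deltas=[0, 0, 0, 0, 5, 0, 0, 0, 0, 5, 0, 0, 0, 0, 5, 0, 0, 0, 0, 5, 0, 0, 0, 0, 5, 0, 0, -1.5, 0, 5, 0, 0, -2, 0, 5, 0, 0, -2, 0, 5, 0, 0, -1.5, 0, 5, 0, 0, 0, 0, 5])

```text
t: 46.07
eef_pos: [438.5, 138.5, 188.0]
ee_rot: [-3.134, -0.199, -0.01]
contact_force: [0.4, -0.8, -0.4]
gripper_width: 0.548
grip_force: 0.0
```

```bash
python3 d.py 437.5 138 115.2 7.25; python3 -c "
from h import *
S=cam('side')
a=blob(S,'r',(280,200,312,232),100);print(np.round(a,1))
for dx in(-5,0,5): print(dx,proj(S,[(437.5+dx,137.5,59.6+69),(437.5+dx,137.5,59.6+35)]).round(1).tolist())
"
```

```text
t 46.07 pos [438.5 138.5 188. ] yaw 7.26  | turn 0.01 then tool d(cm) [-0.11  0.04  7.28]  w 0.548 gf 0.0 F [ 0.4 -0.8 -0.4]
[297.6 220.9  49.  296.  213.  299.  228. ]
-5 [[299.3, 214.7], [298.3, 225.7]]
0 [[297.2, 214.4], [296.3, 225.4]]
5 [[295.1, 214.1], [294.3, 225.1]]
```

>>> apply_moves(deltas=[-0.1, 0, 1, 0, 5, 0, 0, 1.8, 0, 5, 0, 0, 1.8, 0, 5, 0, 0, 1.4, 0, 5, 0, 0, 0.8, 0, 5, 0, 0, 0.3, 0, 5, 0, 0, 0, 0, 5, 0, 0, 0, 0, 2, 0, 0, 0, 0, 2, 0, 0, 0, 0, 2])

```text
t: 46.95
eef_pos: [436.1, 138.0, 114.8]
ee_rot: [-3.135, -0.199, -0.003]
contact_force: [0.0, -0.4, 0.9]
gripper_width: 0.357
grip_force: 0.0
```

>>> apply_moves(deltas=[0, 0, 0, 0, 2, 0, 0, 0, 0, 2, 0, 0, -0.5, 0, 2, 0, 0, -1.5, 0, 2, 0, 0, -2, 0, 2, 0, 0, -2, 3.9, 2, 0, 0, -1, 3.9, 2, 0, 0, 0, 3.8, 2, 0, 0, 0, 0, 2])

```text
t: 47.7
eef_pos: [435.1, 137.7, 184.4]
ee_rot: [3.139, -0.121, -0.0]
contact_force: [-0.4, 0.5, -5.8]
gripper_width: 0.304
grip_force: 30.0
```

```bash
python3 d.py 489.8 -137 60 -4.36
```

```text
t 47.70 pos [435.1 137.7 184.4] yaw -4.40  | turn -0.04 then tool d(cm) [ 7.54 26.97 12.44]  w 0.304 gf 30.0 F [-0.4  0.5 -5.8]
```

>>> apply_moves(deltas=[0.4, 1.4, 0, 0, 2, 0.75, 2.7, 0, 0, 2, 0.9, 3.1, 0, 0, 2, 0.9, 3.1, 0, 0, 2, 0.85, 3.1, 0, 0, 2, 0.85, 3.1, 0, 0, 2, 0.9, 3.1, 0, 0, 2, 0.9, 3.1, 0, 0, 2, 0.75, 2.7, 0, 0, 2, 0.4, 1.5, 0, 0, 2])

```text
t: 48.53
eef_pos: [490.7, -139.1, 183.1]
ee_rot: [3.138, -0.119, -0.003]
contact_force: [1.1, 0.1, -5.1]
gripper_width: 0.307
grip_force: 30.0
```

>>> apply_moves(deltas=[0, 0, 1, 0, 2, 0, 0, 2, 0, 2, 0, 0, 2.5, 0, 2, 0, 0, 2.5, 0, 2, 0, 0, 1.8, 0, 2, 0, 0, 1, 0, 2, 0, 0, 0.5, 0, 2, 0, 0, 0, 0, 2, 0, 0, 0, 0, 2])

```text
t: 49.28
eef_pos: [491.5, -136.1, 71.6]
ee_rot: [3.139, -0.118, 0.001]
contact_force: [0.6, 0.8, -4.6]
gripper_width: 0.307
grip_force: 30.0
```

```bash
python3 d.py 489.8 -137.5 59.3 -4.36
```

```text
t 49.28 pos [ 491.5 -136.1   71.6] yaw -4.30  | turn 0.06 then tool d(cm) [-0.16  0.16  1.23]  w 0.307 gf 30.0 F [ 0.6  0.8 -4.6]
```

>>> apply_moves(deltas=[-0.1, 0.1, 0.4, 0, 2, 0, 0, 0.4, 0, 2, 0, 0, 0.25, 0, 2, 0, 0, 0.12, 0, 2, 0, 0, 0.03, 0, 2, 0, 0, 0, 0, 2, 0, 0, 0, 0, 2])

```text
t: 49.87
eef_pos: [490.1, -137.1, 59.3]
ee_rot: [3.139, -0.119, 0.001]
contact_force: [-0.1, -0.1, -4.5]
gripper_width: 0.305
grip_force: 30.0
```

```bash
python3 d.py 489.8 -137.5 59.3 -4.36
```

```text
t 49.87 pos [ 490.1 -137.1   59.3] yaw -4.33  | turn 0.03 then tool d(cm) [-0.03  0.04 -0.  ]  w 0.305 gf 30.0 F [-0.1 -0.1 -4.5]
```

>>> apply_moves(deltas=[0, 0, 0.07, 0, 2, 0, 0, 0, 0, 2, 0, 0, 0, 0, 5, 0, 0, 0, 0, 5, 0, 0, 0, 0, 5, 0, 0, 0, 0, 5, 0, 0, -1, 0, 5, 0, 0, -2.5, 0, 5, 0, 0, -3, 0, 5, 0, 0, -3, 0, 5])

```text
t: 50.7
eef_pos: [489.6, -137.0, 154.9]
ee_rot: [-3.139, 0.119, 0.001]
contact_force: [1.2, -0.3, -0.2]
gripper_width: 0.55
grip_force: 0.0
```

>>> apply_moves(deltas=[0, 0, -3, 0, 5, 0, 0, -2, 0, 5, -0.5, -3, 0, 0, 5, -1, -4, 0, 0, 5, -1, -4, 0, 0, 5, -1, -4, 0, 0, 5, -1, -4, 0, 0, 5, -1, -4, 0, 0, 5, 0, -3, 0, 0, 5, 0, 0, 0, 0, 5])

```text
t: 51.53
eef_pos: [454.9, 131.0, 204.4]
ee_rot: [-3.137, 0.111, -0.003]
contact_force: [0.5, 0.1, 0.1]
gripper_width: 0.547
grip_force: 0.0
```

```bash
python3 -c "
from h import *
T=cam('top');S=cam('side')
print('cover',cover(T))
for c in 'ygbr':
    try: a=blob(T,c,TB,100);print(c,np.round(a,1),atz(T,a[0],a[1],55).round(1))
    except Exception as e: print(c,'none')
hb=(375,170,415,215);h=cv2.cvtColor(T['color'],cv2.COLOR_RGB2HSV)
m=(h[...,1]<70)&(h[...,2]>110)
z=np.zeros_like(m);z[178:210,388:402]=m[178:210,388:402];v,u=np.nonzero(z)
print('handle',u.mean(),v.mean(),len(u),atz(T,u.mean(),v.mean(),110), atz(T,u[v<=v.min()+3].mean(),v.min(),110),atz(T,u[v>=v.max()-3].mean(),v.max(),110))
a=np.hstack([cv2.resize(S['color'][120:230,215:335],None,fx=3.3,fy=3.3),cv2.resize(T['color'][140:250,300:420],None,fx=3.3,fy=3.3)])
cv2.imwrite('pics/cov1.png',a[:,:,::-1])"
```

```text
cover (array([ 537.37947139, -382.9078561 ,    9.05990014]), np.float64(74.66358947753906))
y [319.4 168.9  49.  314.  167.  324.  171. ] [ 630.7 -148.5   55. ]
g [319.3 181.8  44.  314.  180.  324.  184. ] [ 588.9 -147.2   55. ]
b [315.  187.5  63.  294.  147.  324.  198. ] [ 570.3 -132.7   55. ]
r [318.3 212.   44.  314.  210.  323.  214. ] [ 491.2 -141.2   55. ]
handle 398.25333333333333 195.2 75 [ 537.09425627 -381.55802101  110.        ] [ 568.75362561 -379.59787987  110.        ] [ 503.70611119 -384.63930493  110.        ]
```

View pics/cov1.png

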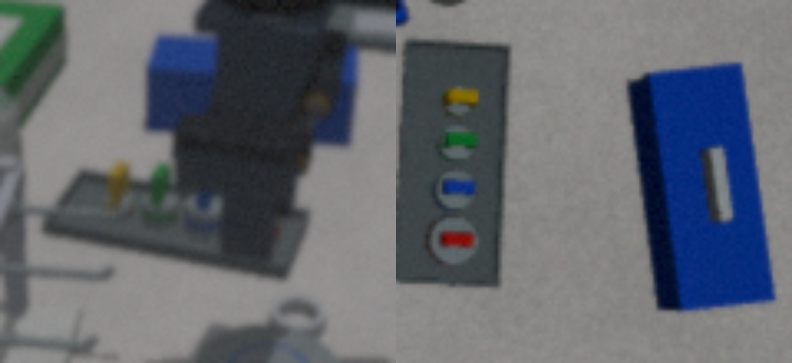

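All four weights stand upright in a row in the tray, in the top half of the picture at (460,97), (460,142), (458,187) and (456,240). The cover is still at (705,185), with its handle at (717,185). Next is the cover.

>>> apply_moves(deltas=[0, 0, 0, -4.6, 5, 0, 0, 0, -4.7, 5, 0.3, 2, 0, 0, 5, 0.6, 4, 0, 0, 5, 0.6, 4, 0, 0, 5, 0.6, 4, 0, 0, 5, 0.6, 4, 0, 0, 5, 0.6, 4, 0, 0, 5, 0.6, 4, 0, 0, 5, 0.6, 4, 0, 0, 5])

```text
t: 52.47
eef_pos: [524.7, -172.4, 203.9]
ee_rot: [3.138, 0.132, 0.0]
contact_force: [1.0, 0.3, -0.0]
gripper_width: 0.548
grip_force: 0.0
```

```bash
python3 d.py 537.2 -381.5 150 4.9;  python3 -c "
from h import *
T=cam('top');S=cam('side')
print('cover',cover(T))
h=cv2.cvtColor(T['color'],cv2.COLOR_RGB2HSV)
m=(h[...,1]<70)&(h[...,2]>110)
z=np.zeros_like(m);z[178:210,385:405]=m[178:210,385:405];v,u=np.nonzero(z)
print('handle',len(u),atz(T,u.mean(),v.mean(),110))
for b in((245,125,335,170),): print('side cover',fitbox([S],[bluemask(S,b)],[537,-382,9],230,90,0,80,[b]), blob(S,'b',b,120))
try: g=(222,165,318,213); print('side tray',fitbox([S],[darkmask(S,g,105)],[570,-143,-8],246,106,0,16,[g]))
except Exception as e: print(e)
"
```

```text
t 52.47 pos [ 524.7 -172.4  203.9] yaw 4.81  | turn -0.09 then tool d(cm) [-0.55 20.94  5.39]  w 0.548 gf 0.0 F [ 1.   0.3 -0. ]
cover (array([ 537.59276132, -383.01465024,    9.58174985]), np.float64(1206.2939453125))
handle 57 [ 529.98851622 -382.77835593  110.        ]
side cover (array([ 539.99852936, -389.11437717,    5.59813943]), np.float64(298.9606628417969)) (np.float64(291.39769820971867), np.float64(146.653452685422), 1564, np.int64(261), np.int64(132), np.int64(322), np.int64(161))
side tray (array([ 565.04230381, -140.77891333,   -6.8445001 ]), np.float64(458.432861328125))
```

>>> apply_moves(deltas=[0, 2, 0, 0, 5, -0.1, 3.6, 0, 0, 5, -0.1, 3.8, 0, 0, 5, -0.1, 3.8, 0, 0, 5, -0.1, 3.5, 0.3, 0, 5, -0.1, 2.6, 0.8, 0, 5, -0.05, 1.6, 1, 0, 5, 0, 0, 1.2, 0, 5, 0, 0, 1.2, 0, 5, 0, 0, 0, 0, 5])

```text
t: 53.4
eef_pos: [535.9, -376.4, 155.2]
ee_rot: [-3.134, -0.134, 0.008]
contact_force: [-0.5, -0.7, 0.5]
gripper_width: 0.55
grip_force: 0.0
```

```bash
python3 d.py 537.2 -381.5 97 4.9; python3 -c "
from h import *
S=cam('side')
save(S,'cov2.png',6,(225,85,345,175))"
```

```text
t 53.40 pos [ 535.9 -376.4  155.2] yaw 4.89  | turn -0.01 then tool d(cm) [0.09 0.52 5.82]  w 0.550 gf 0.0 F [-0.5 -0.7  0.5]
```

View pics/cov2.png

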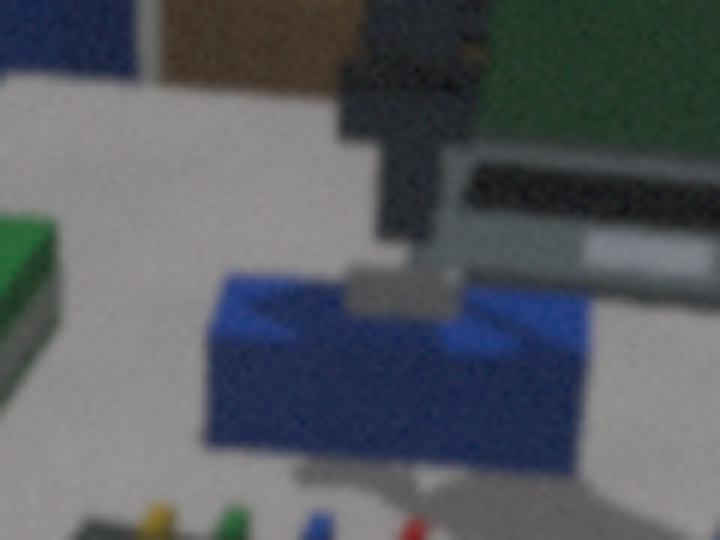

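The fingers (x≈408) are centred over the handle (x≈404). I'll descend and pinch.

>>> apply_moves(deltas=[0.1, 0.3, 0.8, 0, 5, 0, 0.1, 1.2, 0, 5, 0, 0, 1.2, 0, 5, 0, 0, 1, 0, 5, 0, 0, 0.6, 0, 5, 0, 0, 0.3, 0, 5, 0, 0, 0, 0, 5, 0, 0, 0, 0, 5])

```text
t: 54.12
eef_pos: [539.7, -381.3, 107.5]
ee_rot: [3.138, 0.136, 0.0]
contact_force: [0.2, -0.3, 0.2]
gripper_width: 0.547
grip_force: 0.0
```

```bash
python3 d.py 537.2 -381.5 97 4.9
```

```text
t 54.12 pos [ 539.7 -381.3  107.5] yaw 4.97  | turn 0.07 then tool d(cm) [-0.25  0.    1.05]  w 0.547 gf 0.0 F [ 0.2 -0.3  0.2]
```

>>> apply_moves(deltas=[-0.25, 0, 0.4, 0, 5, 0, 0, 0.3, 0, 5, 0, 0, 0.2, 0, 5, 0, 0, 0, 0, 5, 0, 0, 0, 0, 0.5, 0, 0, 0, 0, 0.5, 0, 0, 0, 0, 0.5, 0, 0, 0, 0, 0.5, 0, 0, 0, 0, 0.5, 0, 0, 0, 0, 0.5])

```text
t: 54.95
eef_pos: [537.0, -381.1, 98.6]
ee_rot: [-3.138, -0.136, -0.0]
contact_force: [1.4, -4.2, -3.3]
gripper_width: 0.153
grip_force: 30.0
```

```bash
python3 d.py 537.2 -381.5 97 4.9
```

```text
t 54.95 pos [ 537.  -381.1   98.6] yaw 4.95  | turn 0.05 then tool d(cm) [0.02 0.05 0.16]  w 0.153 gf 30.0 F [ 1.4 -4.2 -3.3]
```

>>> apply_moves(deltas=[0, 0, -0.3, 0, 0.5, 0, 0, -0.8, 0, 0.5, 0, 0, -1.5, 0, 0.5, 0, 0, -2, 0, 0.5, 0, 0, -2, 3, 0.5, 0, 0, -2, 3, 0.5, 0, 0, -2, 3.3, 0.5, 0, 0, -1.2, 0, 0.5, 0, 0, 0, 0, 0.5])

```text
t: 55.7
eef_pos: [538.2, -382.5, 220.4]
ee_rot: [3.135, -0.119, 0.009]
contact_force: [0.7, 0.5, -2.0]
gripper_width: 0.151
grip_force: 30.0
```

```bash
python3 d.py 569.8 -142 200 -4.36
```

```text
t 55.70 pos [ 538.2 -382.5  220.4] yaw -4.33  | turn 0.03 then tool d(cm) [  1.32 -24.22   2.04]  w 0.151 gf 30.0 F [ 0.7  0.5 -2. ]
```

>>> apply_moves(deltas=[0, -1, 0, 0, 0.5, 0.1, -2, 0, 0, 0.5, 0.2, -3, 0, 0, 0.5, 0.2, -3.5, 0, 0, 0.5, 0.2, -3.5, 0, 0, 0.5, 0.2, -3.5, 0, 0, 0.5, 0.2, -3.2, 0, 0, 0.5, 0.2, -2.4, 0, 0, 0.5, 0, -1.5, 0, 0, 0.5, 0, -0.6, 0, 0, 0.5])

```text
t: 56.53
eef_pos: [567.5, -138.4, 215.3]
ee_rot: [-3.138, 0.115, 0.004]
contact_force: [0.0, -0.1, -2.4]
gripper_width: 0.15
grip_force: 30.0
```

>>> apply_moves(deltas=[0, 0, 0.5, 0, 0.5, 0, 0, 0.5, 0, 0.5, 0, 0, 0, 0, 0.5, 0, 0, 0, 0, 0.5])

```text
t: 56.87
eef_pos: [567.7, -142.4, 205.5]
ee_rot: [3.139, -0.122, -0.003]
contact_force: [-0.7, -0.6, -3.5]
gripper_width: 0.152
grip_force: 30.0
```

```bash
python3 d.py 569.8 -142 200 -4.36; python3 -c "
from h import *
S=cam('side');T=cam('top')
a=np.hstack([cv2.resize(S['color'][120:230,200:320],None,fx=3.3,fy=3.3),cv2.resize(T['color'][130:240,265:385],None,fx=3.3,fy=3.3)])
cv2.imwrite('pics/cov3.png',a[:,:,::-1])"
```

```text
t 56.87 pos [ 567.7 -142.4  205.5] yaw -4.44  | turn -0.08 then tool d(cm) [ 0.21 -0.06  0.55]  w 0.152 gf 30.0 F [-0.7 -0.6 -3.5]
```

View pics/cov3.png

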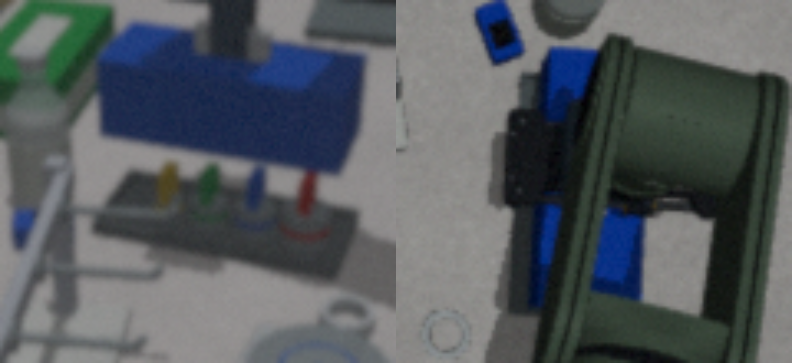

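The cover hangs level above the tray, with all four weights upright beneath it. I'll cross-check the alignment from the side camera.

```bash
python3 -c "
from h import *
S=cam('side'); z=bot.sense()['eef_pos'][2]-98.6
b=(222,120,318,175); m=bluemask(S,b); print(z,m.sum(),'cover side',fitbox([S],[m],[568,-142,-8],230,90,z,z+80,[b]))
g=(220,165,315,210)
for th in(95,105):
  m=darkmask(S,g,th); 
  m=cv2.morphologyEx(m,cv2.MORPH_OPEN,np.ones((9,9)))
  print('tray',m.sum(),fitbox([S],[m],[570,-143,-8],246,106,0,16,[g]))
q=proj(S,boxpts([570.1,-142.5,-7.7],246,106,0,16)); r=proj(S,boxpts([568,-142.4,-7.75],230,90,z,z+80))
a=S['color'][:,:,::-1].copy(); a=cv2.resize(a,None,fx=6,fy=6,interpolation=cv2.INTER_CUBIC)
for p in(q,r):
  for i,j in((0,1),(1,3),(3,2),(2,0),(4,5),(5,7),(7,6),(6,4),(0,4),(1,5),(2,6),(3,7)):
    cv2.line(a,*[tuple(np.round((p[k]+.5)*6-.5).astype(int).tolist()) for k in(i,j)],(0,255,255),1)
a=a[130*6:212*6,225*6:318*6]; print(a.shape); cv2.imwrite('pics/ov.png',a)
"
```

```text
107.86156281478341 2416.0 cover side (array([ 571.73248993, -150.64413019,   -6.51657044]), np.float64(435.3403015136719))
tray 1916.0 (array([ 564.32646667, -138.71663503,   -8.06290931]), np.float64(308.254638671875))
tray 2350.0 (array([ 561.83785816, -138.08788172,   -9.34886442]), np.float64(655.258544921875))
(492, 558, 3)
```

View pics/ov.png

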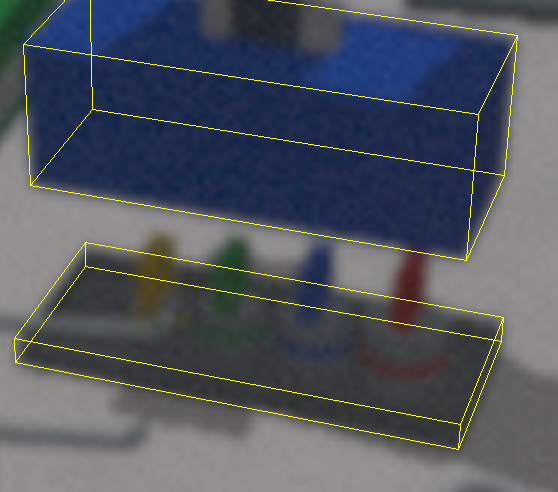

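The overlays of tray and cover match the image edges (cover corner (466,258), tray corner (458,448)). I'll lower to just above the rim.

>>> apply_moves(deltas=[0.2, 0, 0, 0, 0.5, 0, 0, 1, 0, 0.5, 0, 0, 1.5, 0, 0.5, 0, 0, 1.5, 0, 0.5, 0, 0, 1.5, 0, 0.5, 0, 0, 1.3, 0, 0.5, 0, 0, 0.8, 0, 0.5, 0, 0, 0.4, 0, 0.5, 0, 0, 0, 0, 0.5, 0, 0, 0, 0, 0.5])

```text
t: 57.85
eef_pos: [570.6, -141.4, 126.7]
ee_rot: [3.139, -0.119, 0.001]
contact_force: [0.4, 0.4, -2.5]
gripper_width: 0.152
grip_force: 30.0
```

```bash
python3 d.py 569.8 -142 118 -4.36
```

```text
t 57.85 pos [ 570.6 -141.4  126.7] yaw -4.34  | turn 0.02 then tool d(cm) [-0.08  0.07  0.87]  w 0.152 gf 30.0 F [ 0.4  0.4 -2.5]
```

>>> apply_moves(deltas=[-0.08, 0.1, 0.3, 0, 0.5, 0, 0, 0.3, 0, 0.5, 0, 0, 0.3, 0, 0.5, 0, 0, 0.2, 0, 0.5, 0, 0, 0, 0, 0.5])

```text
t: 58.27
eef_pos: [569.0, -142.1, 114.9]
ee_rot: [-3.139, 0.119, 0.001]
contact_force: [-0.8, -0.8, -3.9]
gripper_width: 0.149
grip_force: 30.0
```

>>> apply_moves(deltas=[0, 0, 0.25, 0, 0.5, 0, 0, 0.25, 0, 0.5, 0, 0, 0, 0, 0.5])

```text
t: 58.52
eef_pos: [569.1, -142.1, 109.9]
ee_rot: [-3.139, 0.119, 0.001]
contact_force: [-0.8, 0.8, -3.1]
gripper_width: 0.157
grip_force: 30.0
```

```bash
python3 d.py 569.8 -142 102.8 -4.36
```

```text
t 58.52 pos [ 569.1 -142.1  109.9] yaw -4.34  | turn 0.02 then tool d(cm) [ 0.07 -0.02  0.71]  w 0.157 gf 30.0 F [-0.8  0.8 -3.1]
```

The foot is already below the rim top with no contact.

>>> apply_moves(deltas=[0, 0, 0.25, 0, 0.5, 0, 0, 0.25, 0, 0.5, 0, 0, 0.15, 0, 0.5, 0, 0, 0.05, 0, 0.5, 0, 0, 0, 0, 0.5, 0, 0, 0, 0, 0.5])

```text
t: 59.02
eef_pos: [569.4, -142.2, 103.4]
ee_rot: [3.139, -0.119, 0.0]
contact_force: [1.0, 0.8, -2.8]
gripper_width: 0.154
grip_force: 30.0
```

```bash
python3 d.py 569.8 -142 102.8 -4.36
```

```text
t 59.02 pos [ 569.4 -142.2  103.4] yaw -4.34  | turn 0.02 then tool d(cm) [ 0.04 -0.03  0.06]  w 0.154 gf 30.0 F [ 1.   0.8 -2.8]
```

>>> apply_moves(deltas=[0, 0, 0.07, 0, 0.5, 0, 0, 0.03, 0, 0.5, 0, 0, 0, 0, 0.5, 0, 0, 0, 0, 4, 0, 0, 0, 0, 4, 0, 0, 0, 0, 4, 0, 0, 0, 0, 4, 0, 0, -1, 0, 4, 0, 0, -2.5, 0, 4, 0, 0, -3, 0, 4])

```text
t: 59.85
eef_pos: [568.2, -141.9, 167.1]
ee_rot: [-3.139, 0.119, 0.006]
contact_force: [0.9, 0.2, 0.4]
gripper_width: 0.438
grip_force: 0.0
```

>>> apply_moves(deltas=[0, 0, -3, 0, 4, 0, 0, -1, 0, 4, -0.5, 3, 0, 0, 4, -1, 4, 0, 0, 4, -1, 4, 0, 0, 4, -1, 4, 0, 0, 4, -1, 4, 0, 0, 4, -1, 4, 0, 0, 4, -1, 3, 0, 0, 4, 0, 0, 0, 0, 4])

```text
t: 60.68
eef_pos: [482.3, -402.0, 207.2]
ee_rot: [3.136, -0.128, -0.002]
contact_force: [-0.3, 0.3, -0.0]
gripper_width: 0.438
grip_force: 0.0
```

```bash
python3 d.py 400 -400 200 -4.36; python3 -c "
from h import *
S=cam('side');T=cam('top')
a=np.hstack([cv2.resize(S['color'][110:250,190:320],None,fx=3,fy=3),cv2.resize(T['color'][120:260,215:345],None,fx=3,fy=3)])
cv2.imwrite('pics/end.png',a[:,:,::-1])
b=(290,140,348,240); print(fitbox([T],[bluemask(T,b)],[570,-143,-8],230,90,4,84,[b]))"
```

```text
t 60.68 pos [ 482.3 -402.   207.2] yaw -4.66  | turn -0.30 then tool d(cm) [-8.22  0.43  0.72]  w 0.438 gf 0.0 F [-0.3  0.3 -0. ]
(array([ 567.72413207, -140.09875134,   -7.52969877]), np.float64(31.736112594604492))
```

View pics/end.png

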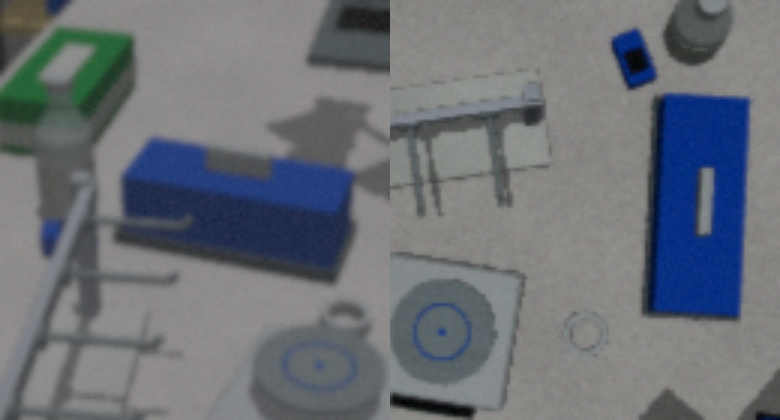

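The cover sits level in the tray, on the right of the picture at (697,205). The pan is empty and the bystanders haven't moved, so I'm handing in.

```bash
python3 -c "
from cell import bot
print(bot.finish_job())"
```

```text
the job is handed in; nothing more can be done
None
```

All four weights were weighed from lightest to heaviest and stand upright in the tray under the seated cover, the scale is empty, and the job was handed in at about 61 s (no verdict came back).

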